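# Shut a slide carrier and hold it flush on a tilted slide reader

### The arm

A 7-joint arm with a two-finger parallel gripper is mounted at the origin on a cart in front of the work surface, level with it; the furniture and walls round the work are solid. World frame = base frame: x ahead of the robot, y to its left, z up, the work surface at z = 0. Lengths are in m, angles in rad, forces in N, time in s.
With the tool pointing down it reaches from about 0.425 to 0.925 m from the base axis. Payload 6.8 kg.
Tool frame: the origin (TCP) lies at the very end of the fingers, on their centre line; the grasp point (between the pads) lies env.pinch_z behind it (env.pinch_z is the distance from the TCP to the grasp point, in m); z points along the fingers, y is the direction in which the jaws open and shut (so a half turn about z gives the same grasp; the last joint's range is limited). The gripper opens to 88 mm and grips with 3 to 60 N. Pads are 20 mm wide; open, the fingers measure 115 mm over their backs; the gripper's body (75 mm by 178 mm) begins 61 mm behind the grasp point.
Start: joints at [-1.255, 0.477, 0.022, 1.555, -0.011, 1.109, -0.083], TCP at [0.278, 0.615, 0.223] pointing down, gripper open.
Joint ranges: [-2.96, 2.96], [-0.34, 2.1], [-1.41, 1.46], [0.24, 2.44], [-1.37, 4.51], [0.17, 1.92], [-2.96, 2.96]. Speed limits (rad/s): [2.39, 2.39, 3.14, 3.14, 3.14, 3.14, 3.14].

### API

Orientations are given as a unit quaternion [x, y, z, w].
In Python, from rig import status, cams, job, spotter, env gives the robot as it stands.
- The arm moves only by the tool arm_command, never from a script. Its argument "increments" is one flat list of numbers, 7 for each row, row after row: the shift along the tool's x, y, z in mm, then the turn, a rotation vector about the tool's x, y, z in rad, then the closure in counts, from 0 (fully open) to 255 (shut). In form: [tx, ty, tz, ax, ay, az, claw, tx, ty, tz, ax, ay, az, claw, ...]. A call has 1 to 5 rows; each row shifts and turns the commanded pose from where the row before left it, along the tool's axes as they then stand; what a row does not reach is not made up. A row lasts 1/10 s, in which the tool goes at most 50 mm and 8.59 degrees, less where a joint would pass 70% of its speed; a pose out of reach is approached as far as the arm can. A call with a gripper value outside its range is refused whole. The fingers move at their own pace and stop on an object; "grip_force" is the grip in N (left out, the last holds). Time passes only in rows, so rows that do not move let the fingers close. It gives the time, the measured TCP pose, the force and the opening at its end, in the units of the state.
- status.get_state(): the state, without advancing time (a new reading comes with each control period).
- cams.grab_frame(name): name is "scene" or "side" or "wrist"; returns a dict with "img" (384x512x3 uint8, red, green, blue), "camera_matrix" (3x3 intrinsics, pixels), "k1" (the pictures are not rectified: a ray, as slopes to the right and down, at radius r is drawn at 1 + k1 r^2 times it, then the intrinsics apply), "rvec" (rotation vector, rad) and "tvec" (3), from world to camera coordinates, as OpenCV has them. Camera axes: x right, y down, z forward; pixel columns grow to the right and rows downward; lengths in m; the calibration is good to about 2 mm. A picture is of the moment at which its call begins. There is no depth.
- job.close_job(): hands the job in, once; it reports no verdict.
Trained networks look in a picture, given as the dict that the camera call returned (one of the last four; its "shot" number tells which), for a name from the list of things; names that differ only in an ending like _2 or _b are one class to them, and where a whole thing is asked for, a point or a joint stands for the part that bears it (a point fixed in the world has none). Each returns a list of dicts, best first, with "p" (0 to 1); they miss things now and then, are a little off and sometimes report something else, mostly with a low value. They report only what shows in the picture. A call takes as long as a camera call.
- spotter.look_for(label, picture): "bbox" ([centre column, centre row, width, height] in pixels, round what is visible of it).
- spotter.outline_of(label, picture): "mask" (384x512 bool, what is visible of it) and "bbox" ([centre column, centre row, width, height] in pixels, round what is visible of it).
- spotter.spot_point(label, picture): "location" ([column, row] in pixels: a listed point, or the origin of a listed thing).
The state is a dict: "time_s": time; "joint_positions": joint angles; "joint_velocities": joint speeds; "tau": joint torques, N m; "position": TCP position; "ee_rot": TCP orientation; "force": force on the tool from outside, world axes, zero at the start; "ft_torque": the same for the moment, N m; "opening": finger opening in m.
Only numpy, scipy, OpenCV 4.12 (cv2) and the standard library are available. Lean on these libraries where they do the work, as an engineer would, in place of code of your own. Each camera call takes 0.05 s, during which the arm holds its last target.

### The job

Press the sprung cover of the slide carrier down until its catch holds it shut, so that the glass slide cannot slip out. Then pick the carrier up by its upright grip, tilt it to match the sloped glass of the slide reader and press its whole underside flush on the glass, lengthwise along the glass's long side and nowhere over the glass's edge, lightly but firmly (5 to 20 N). Finish while still holding it pressed flush there, since nothing else would keep it in place; do not disturb the reader's tilt or the things round about.

Things in the scene. Friction and masses are not known exactly. Their poses are not given: they have to be found in the camera images.
- carrier: slide carrier, loose, about 0.2 kg in all: flat aluminium base 46 mm wide (its x), 156 mm long (its y), 6 mm thick, lying on the table. Origin: centre of the underside; z up. Slide recess and cover take y from -73 to +16 mm; a black upright grip stands on the +y end. At the very -y end a small steel spring catch rises to 14 mm above the underside.
- carrier_sole (a point): centre of the flat underside of the carrier (same place and axes as carrier)
- carrier_grip (a point): where to grasp the upright grip: its centre line, 38 mm above the underside, at the carrier's y = +47 mm. A straight black block 10 mm thick along the carrier's y, 30 mm wide along x, top 51 mm above the underside; its foot, 18 mm thick, ends 10 mm above the underside. Pinch its two broad faces (fingers close along the carrier's y). Axes as the carrier's.
- carrier_cover (a joint): angle of the carrier's grey cover, rad: 0 shut (top 9.5 mm above the underside), growing as it opens; 0.55 to 0.9 at the start. Hinge line along the carrier's x at y = +16 mm, z = 8 mm; the cover reaches 84 mm from it towards -y, 35 mm wide. A weak spring lifts it until the catch snaps over its free end: it resists from 0.085 on, needs 5 N at the free end (7 N at the press mark), stays below 0.03.
- cover_press (a point): point on the outer face of the cover where ribs mark where to press, 64 mm from the hinge; z is the outward normal of the cover, y along the cover towards the hinge
- slide: microscope glass slide 26 x 76 x 1.6 mm, loose in the carrier's recess; origin: centre of its underside, which lies 3 mm above the carrier's underside and 30 mm from the carrier's centre towards -y
- reader: slide reader, fixed: grey base 144 mm deep (x), 228 mm wide (y), 12 mm high, with a white tilting plate between two steel quadrant bars with clamp knobs. Origin: centre of the underside. The plate is hinged along its lower edge (base's -x side, 26 mm up) and rises towards +x; clamped at 0.35 to 0.62 rad from level, differently each time; it gives way only under 40 N or more.
- reader_face (a point): centre of the dark glass face of the reader's plate. z is the outward normal of the glass, x points up the slope, y along the long side. The glass is flush with the plate: 100 mm up the slope (x) by 184 mm (y); the plate's flat top is 124 by 200 mm. No ledge anywhere.
- slide_mailer: bystander: blue slide box 36 x 82 x 20 mm, origin under its centre
- marker: bystander: black and white marker pen 17 x 135 x 16 mm, lying near the table's front edge, origin under its centre
- bottle: bystander: reagent bottle 49 mm across, 95 mm tall, origin under its centre
- beaker: bystander: clear beaker 66 mm across, 70 mm tall, origin under its centre
- timer: bystander: lab timer 66 x 66 x 20 mm, origin under its centre

How it is judged:
On the way, in this order (a step that is already met when the one before it is completed fails the run):
1. with the carrier still on the table, the cover is shut and stays shut by its catch with nothing touching the carrier (value of joint carrier_cover below 0.03 rad and contact force between each of the arm, the fingers and carrier below 0.1 N and height (world z) of carrier below 0.006 m and angle between carrier's own z axis and vertical below 0.05 rad), for 0.3 s.
2. the carrier is held up in the gripper, clear of table and reader, its cover still shut (height (world z) of carrier above 0.04 m and contact force between the fingers and carrier above 2 N and contact force between carrier and reader below 0.1 N and value of joint carrier_cover below 0.03 rad), for 0.2 s.
At the end, for the whole second after the job is handed in: Gripper still holding: carrier underside parallel to the glass within 1.7 deg, touching it (2-25 N) at about zero gap, its outline within the glass (centre within 29 mm up-slope, 16 mm along), long axis along the glass within 7 deg, cover latched shut, slide in its recess, carrier still (angle between the z axis of carrier_sole and the z axis of reader_face, either way round below 0.03 rad and z of carrier_sole in the frame of reader_face between -0.003 and 0.0025 m and x of carrier_sole in the frame of reader_face between -0.029 and 0.029 m and y of carrier_sole in the frame of reader_face between -0.016 and 0.016 m and angle between the y axis of carrier and the y axis of reader_face, either way round below 0.12 rad and contact force between carrier and reader between 2 and 25 N and contact force between the fingers and carrier above 4 N and value of joint carrier_cover below 0.03 rad and distance between slide and carrier below 0.036 m and linear speed of carrier below 0.01 m/s); the arm keeps its last pose, push and grip.
It fails at once if the slide leaves the carrier's recess (z of slide in the frame of carrier above 0.012 m or distance between slide and carrier above 0.045 m).
It fails at once if the tilt of the reader's plate is pushed out of its setting (distance of reader_face from where it was at the start of the episode above 0.006 m).
It fails at once if a bystander (slide box, marker, bottle, beaker, timer) is shifted more than 40 mm (distance of any of slide_mailer, marker, bottle, beaker, timer from where it was at the start of the episode above 0.04 m).
It also fails if it takes over 51 s, if anything falls off the work surface, if the arm or the gripper's body presses on something with over 40 N, if the wrist force passes 120 N, or if a joint passes its speed limit or range.

## Working session

There is one attempt and no reset: what is moved stays moved. The work goes in short steps, Python scripts to look and compute and a tool call to move; the robot and the scene stay as the last step left them, time stands still between calls to the robot, and variables do not carry over. Pictures are saved under pics/ and viewed, and the job is handed in when it is done.

Besides the shell and the picture viewer there is one more tool, called as a command line: name --argument value ..., lists and objects as JSON in quotes. arm_command: Moves the arm, as the interface text tells. Its arguments: {"type":"object","properties":{"increments":{"type":"array","items":{"type":"number"}},"grip_force":{"type":"number"}},"required":["increments"]}

```bash
mkdir -p pics; ls; cat > h.py <<'E'
import numpy as np, cv2
from scipy.spatial.transform import Rotation as R
from rig import status, cams, job, spotter, env
def save(f,n,up=1.5):
    im=cv2.cvtColor(f["img"],cv2.COLOR_RGB2BGR)
    cv2.imwrite("pics/"+n,cv2.resize(im,None,fx=up,fy=up,interpolation=cv2.INTER_CUBIC))
def proj(f,P):
    P=np.atleast_2d(P).astype(float)
    Rm=cv2.Rodrigues(np.array(f["rvec"],float))[0];t=np.array(f["tvec"],float).ravel()
    c=P@Rm.T+t; s=c[:,:2]/c[:,2:]; r2=(s**2).sum(1,keepdims=True); s=s*(1+f["k1"]*r2)
    K=np.array(f["camera_matrix"]); return np.c_[s[:,0]*K[0,0]+K[0,2],s[:,1]*K[1,1]+K[1,2]]
def ray(f,px):
    K=np.array(f["camera_matrix"]);d=np.array([f["k1"],0,0,0,0],float)
    s=cv2.undistortPoints(np.array(px,float).reshape(-1,1,2),K,d)[:,0]
    Rm=cv2.Rodrigues(np.array(f["rvec"],float))[0];t=np.array(f["tvec"],float).ravel()
    o=-Rm.T@t; v=np.c_[s,np.ones(len(s))]@Rm; return o,v/np.linalg.norm(v,axis=1,keepdims=True)
def onz(f,px,z):
    o,v=ray(f,px); return o+v*((z-o[2])/v[:,2:])
def tri(obs):
    A=np.zeros((3,3));b=np.zeros(3)
    for f,px in obs:
        o,v=ray(f,px);v=v[0];M=np.eye(3)-np.outer(v,v);A+=M;b+=M@o
    return np.linalg.solve(A,b)
E
cat > s1.py <<'E'
from h import *
import pickle
np.set_printoptions(precision=4,suppress=True)
s=status.get_state();print({k:np.round(v,3) for k,v in s.items()},env.pinch_z)
F={}
for n in ["scene","side","wrist"]:
    f=cams.grab_frame(n);F[n]=f;save(f,n+"0.png")
    o,_=ray(f,[[256,192]]);print(n,"cam at",o)
    if n!="wrist" or 1:
        for l in ["carrier","carrier_sole","carrier_grip","cover_press","slide","reader","reader_face","slide_mailer","marker","bottle","beaker","timer"]:
            r=spotter.spot_point(l,f)
            print(n,l,[(np.round(q["location"],1),round(q["p"],2)) for q in r[:2]])
pickle.dump(F,open("F0.pkl","wb"))
E
python3 s1.py
```

```text
pics
{'time_s': np.float64(0.0), 'joint_positions': array([-1.255,  0.478,  0.022,  1.556, -0.012,  1.109, -0.083]), 'joint_velocities': array([ 0.001, -0.   , -0.   , -0.   , -0.001,  0.   , -0.001]), 'tau': array([  0.001, -58.287,   1.535, -27.259,  -0.054,   0.017,   0.   ]), 'position': array([0.277, 0.615, 0.222]), 'ee_rot': array([ 0.21 ,  0.978, -0.001, -0.   ]), 'force': array([-1.188, -0.637,  0.557]), 'ft_torque': array([ 0.008,  0.03 , -0.029]), 'opening': np.float64(0.088)} 0.0187
scene cam at [-0.1291 -0.4781  0.9594]
scene carrier [(array([164.4, 165.3]), 0.78)]
scene carrier_sole [(array([164.5, 162.1]), 0.89)]
scene carrier_grip [(array([156.8, 150.2]), 0.84)]
scene cover_press [(array([169.9, 156.2]), 0.59)]
scene slide [(array([174.4, 168.5]), 0.58), (array([154.3, 148.5]), 0.19)]
scene reader [(array([270. , 208.5]), 0.92)]
scene reader_face [(array([266.3, 200.4]), 0.96)]
scene slide_mailer [(array([231.7, 158.7]), 0.51)]
scene marker [(array([197.6, 213.4]), 0.57)]
scene bottle [(array([178.8, 133.8]), 0.87)]
scene beaker [(array([372.8, 216.3]), 0.56)]
scene ti
[... 243 characters left out ...]
46. , 204.8]), 0.7)]
side slide [(array([346.5, 219.3]), 0.55), (array([244.5, 189.7]), 0.15)]
side reader [(array([244. , 187.6]), 0.62), (array([302.8, 177.5]), 0.36)]
side reader_face [(array([245.9, 173.7]), 0.69)]
side slide_mailer []
side marker [(array([355.2, 219. ]), 0.61), (array([304.9, 176.5]), 0.59)]
side bottle [(array([358.2, 257.2]), 0.44)]
side beaker [(array([159.9, 194.8]), 0.69)]
side timer [(array([180.7, 169.9]), 0.54)]
wrist cam at [0.2088 0.6469 0.3858]
wrist carrier []
wrist carrier_sole []
wrist carrier_grip []
wrist cover_press []
wrist slide []
wrist reader []
wrist reader_face []
wrist slide_mailer []
wrist marker []
wrist bottle []
wrist beaker []
wrist timer []
```

View pics/scene0.png

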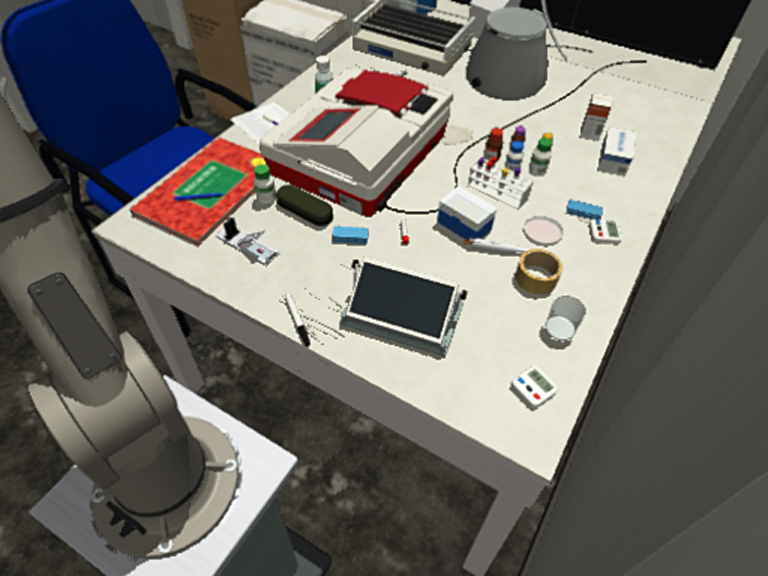

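View pics/side0.png

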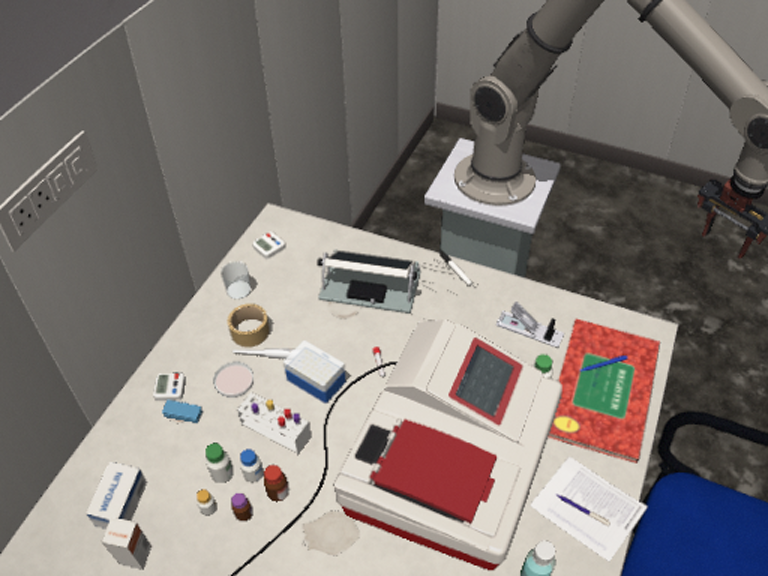

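```bash
cat > s2.py <<'E'
from h import *
import pickle
np.set_printoptions(precision=4,suppress=True)
F=pickle.load(open("F0.pkl","rb"));a,b=F["scene"],F["side"]
P={"sole":((164.5,163),(352,220.5)),"grip":((156.8,150.2),(366.5,215.8)),"press":((169.9,156.2),(346,204.8)),"slide":((174.4,168.5),(346.5,219.3)),"reader":((270,208.5),(244,187.6)),"face":((266.3,200.4),(245.9,173.7)),"beaker":((372.8,216.3),(159.9,194.8)),"timer":((354.8,260.4),(180.7,169.9)),"bottle":((178.8,133.8),(358.2,257.2)),"marker":((197.6,213.4),(304.9,176.5))}
for k,(p,q) in P.items(): print(k,tri([(a,[p]),(b,[q])]))
print("z0 mailer",onz(a,[(231.7,158.7)],0))
E
python3 s2.py
```

```text
sole [ 0.5024  0.2449 -0.0028]
grip [0.5053 0.2834 0.0399]
press [0.4957 0.2091 0.0571]
slide [ 0.5036  0.2163 -0.0122]
reader [ 0.5164 -0.1675  0.0096]
face [ 0.4984 -0.1639  0.0675]
beaker [ 0.6634 -0.4478  0.0011]
timer [ 0.5013 -0.4555 -0.0215]
bottle [ 0.6482  0.3042 -0.0052]
marker [0.3793 0.0171 0.0102]
z0 mailer [[ 0.6417  0.059  -0.    ]]
```

The carrier is at about (0.50, 0.245), with its grip toward +y. The reader is at about (0.51, -0.165). In the scene picture the carrier is near (250,240) and the reader near (405,300). I'll move the wrist camera over the carrier.

arm_command --increments '[-35,-27,-5,0,0,0,0,-35,-27,-5,0,0,0,0,-35,-27,-5,0,0,0,0,-35,-27,-5,0,0,0,0,-35,-27,-5,0,0,0,0]'

```text
time_s: 2.45
position: [0.3823, 0.4186, 0.248]
ee_rot: [0.21, 0.978, 0.0, 0.0]
force: [1.0, 1.2, 0.2]
opening: 0.0878
```

arm_command --increments '[-35,-27,-5,0,0,0,0,-35,-27,-5,0,0,0,0,-35,-27,-5,0,0,0,0,-35,-27,-5,0,0,0,0,0,0,0,0,0,-0.14,0]'

```text
time_s: 2.95
position: [0.4685, 0.2577, 0.2688]
ee_rot: [0.146, 0.989, -0.0, 0.002]
force: [0.5, 0.3, 0.2]
opening: 0.0879
```

arm_command --increments '[0,0,0,0,0,-0.14,0,0,0,0,0,0,-0.14,0,0,0,0,0,0,0,0]'

```text
time_s: 3.25
position: [0.4649, 0.2641, 0.2678]
ee_rot: [0.001, 1.0, 0.0, 0.0]
force: [-0.1, 0.4, -0.3]
opening: 0.0878
```

```bash
cat > s3.py <<'E'
from h import *
import pickle,sys
tag=sys.argv[1]
np.set_printoptions(precision=4,suppress=True)
s=status.get_state();print(s["position"],s["ee_rot"],s["force"],s["time_s"])
F={}
for n in ["scene","side","wrist"]:
    f=cams.grab_frame(n);F[n]=f;save(f,n+tag+".png")
    for l in ["carrier_sole","carrier_grip","cover_press","slide"]:
        r=spotter.spot_point(l,f)
        print(n,l,[(np.round(q["location"],1),round(q["p"],2)) for q in r[:2]])
o,v=ray(F["wrist"],[[256,192]]);print("wristcam",o,v)
pickle.dump((s,F),open("F%s.pkl"%tag,"wb"))
E
python3 s3.py 1
```

```text
[0.4649 0.2641 0.2678] [0.0015 1.     0.0002 0.0001] [-0.0801  0.4433 -0.3276] 3.25
scene carrier_sole [(array([159.9, 165.2]), 0.76), (array([266.6, 202.3]), 0.46)]
scene carrier_grip [(array([155.8, 150.9]), 0.78)]
scene cover_press [(array([170. , 159.1]), 0.44), (array([162.4, 161.1]), 0.38)]
scene slide [(array([169.4, 167.1]), 0.69), (array([374.5, 220.1]), 0.4)]
side carrier_sole [(array([352.6, 221.9]), 0.92)]
side carrier_grip [(array([366. , 217.7]), 0.61)]
side cover_press [(array([347.1, 202.3]), 0.44)]
side slide [(array([345.5, 219. ]), 0.4)]
wrist carrier_sole [(array([241.3, 184.7]), 0.61)]
wrist carrier_grip [(array([278.4, 195.8]), 0.78)]
wrist cover_press [(array([213.7, 196.5]), 0.67)]
wrist slide [(array([219.3, 187.1]), 0.72)]
wristcam [0.3893 0.265  0.4308] [[ 0.271  -0.0035 -0.9626]]
```

View pics/wrist1.png

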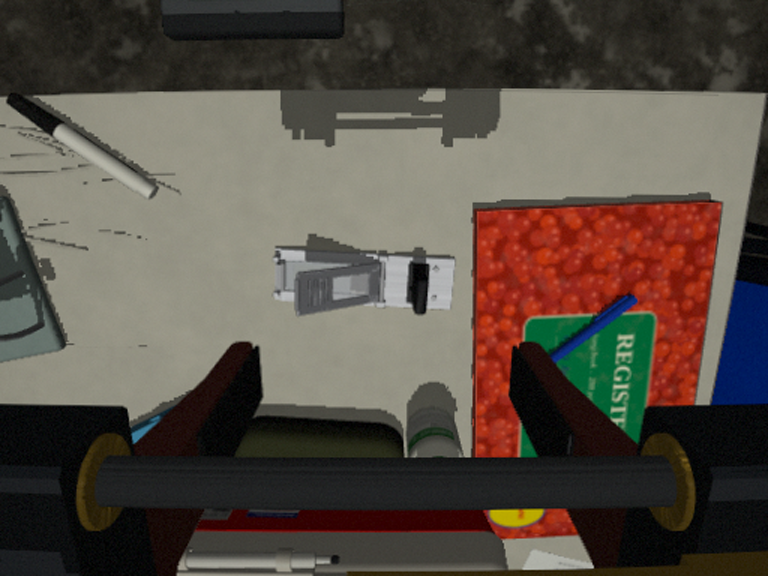

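```bash
python3 - <<'E'
from h import *
import pickle
s,F=pickle.load(open("F1.pkl","rb"))
im=F["wrist"]["img"][150:225,165:320];cv2.imwrite("pics/crop1.png",cv2.resize(im[:,:,::-1],None,fx=5,fy=5,interpolation=cv2.INTER_CUBIC))
E
```

```text
(no output)
```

View pics/crop1.png

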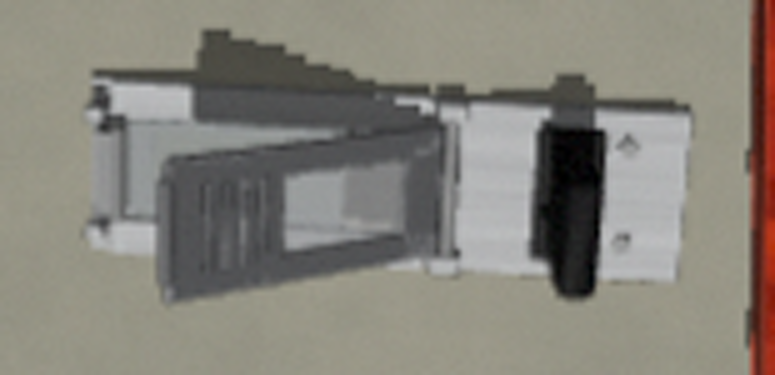

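```bash
cat > fit.py <<'E'
from h import *
import pickle
from scipy.optimize import least_squares
np.set_printoptions(precision=4,suppress=True)
s,F=pickle.load(open("F1.pkl","rb"));f=F["wrist"]
def model(p):
    x,y,yaw,th=p
    c,sn=np.cos(th),np.sin(th)
    L=[(-23,78,6),(23,78,6),(-23,-78,6),(23,-78,6)]
    n=np.array([0,sn,c]) # outward normal-ish of cover
    e=np.array([0,16,8])+84*np.array([0,-c,sn])
    n=np.array([0,sn,c])
    for sx in(-17.5,17.5): L.append(e+1.5*n+np.array([sx,0,0]))
    L=np.array(L)/1000
    return L@R.from_euler('z',yaw).as_matrix().T+[x,y,0]
px=np.array([(690,107),(678,280),(92,75),(92,248),(165,160),(165,297)],float)/5-.4+[165,150]
r=least_squares(lambda p:(proj(f,model(p))-px).ravel(),[.5,.245,0,.7])
print(r.x,r.fun.reshape(-1,2))
x,y,yaw,th=r.x
M=R.from_euler('z',yaw).as_matrix()
g=M@[0,.047,.038]+[x,y,0];c,sn=np.cos(th),np.sin(th)
pr=M@(np.array([0,.016,.008])+.064*np.array([0,-c,sn])+.0015*np.array([0,sn,c]))+[x,y,0]
print("grip",g,"press",pr,"sole",x,y)
for n in("scene","side","wrist"):print(n,proj(F[n],[[x,y,0],g,pr]))
E
python3 fit.py
```

```text
[ 0.4998  0.2456 -0.0584  0.6675] [[ 0.7316  0.3921]
 [-0.0478 -0.3793]
 [-0.4816  0.4314]
 [-0.2516 -0.0358]
 [ 0.0936 -1.0535]
 [-0.0597  0.7678]]
grip [0.5026 0.2925 0.038 ] press [0.4979 0.2123 0.0488] sole 0.49984062169494314 0.24561165567173612
scene [[164.2302 162.9294]
 [152.2236 149.4821]
 [169.2332 157.0083]]
side [[352.9508 219.4017]
 [367.1665 217.022 ]
 [345.783  207.2758]]
wrist [[242.4514 184.2936]
 [279.7584 194.0828]
 [212.6307 193.0938]]
```

Fit: carrier origin (0.4998, 0.2456), yaw -0.058, cover about 0.67 rad. The reprojection agrees with the networks in all three views. Next I'll close the fingers and go above the cover.

arm_command --increments '[-8,-12,30,0,0,0.055,255,-8,-12,40,0,0,0,255,-9,-12,40,0,0,0,255,-8,-12,40,0,0,0,255,0,0,30,0,0,0,255]'

```text
time_s: 4.5
position: [0.4959, 0.2122, 0.0855]
ee_rot: [0.031, 1.0, -0.001, -0.0]
force: [-0.6, 0.9, -0.3]
opening: 0.0516
```

arm_command --increments '[0,0,0,0,0,0,255,0,0,0,0,0,0,255,0,0,0,0,0,0,255]'

```text
time_s: 4.8
position: [0.4967, 0.2159, 0.0895]
ee_rot: [0.029, 1.0, 0.001, 0.001]
force: [-0.6, -0.3, 0.7]
opening: 0.0274
```

```bash
python3 s3.py 2|head -1; python3 - <<'E'
from h import *
s=status.get_state()
M=R.from_euler('z',-.0584).as_matrix()
print("tcp in carrier mm",(M.T@(s["position"]-[.4998,.2456,0]))*1000, R.from_quat(s["ee_rot"]).as_matrix(),s["force"],s["opening"])
E
```

```text
[0.4967 0.2159 0.0895] [0.0291 0.9996 0.0009 0.0012] [-0.6115 -0.3338  0.6507] 4.8
tcp in carrier mm [ -2.44981972 -31.01198187  87.59115909] [[-9.98268316e-01  5.88247907e-02 -1.16723474e-04]
 [ 5.88247985e-02  9.98268320e-01 -6.50419526e-05]
 [ 1.12695268e-04 -7.17955553e-05 -9.99999991e-01]] [-0.7336184  -0.07099124  0.10700996] 0.0005186680792296357
```

View pics/wrist2.png

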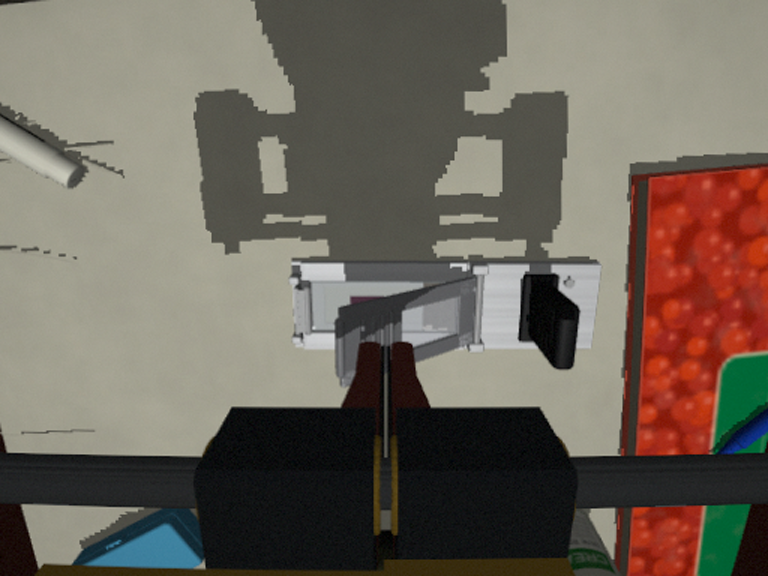

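arm_command --increments '[-2.5,0,20,0,0,0,255,0,0,10,0,0,0,255,0,-2,8,0,0,0,255,0,-5,10,0,0,0,255,0,-3,10,0,0,0,255]'

```text
time_s: 6.05
position: [0.4975, 0.204, 0.0291]
ee_rot: [0.03, 1.0, -0.0, 0.0]
force: [-0.1, -0.1, 0.2]
opening: 0.0006
```

arm_command --increments '[0,-2,5,0,0,0,255,0,-1,4,0,0,0,255,0,0,0,0,0,0,255]'

```text
time_s: 6.35
position: [0.4971, 0.2014, 0.0202]
ee_rot: [0.03, 1.0, -0.0, -0.0]
force: [0.1, 0.0, -0.2]
opening: 0.0005
```

```bash
cat > st.py <<'E'
from h import *
np.set_printoptions(precision=4,suppress=True)
s=status.get_state()
M=R.from_euler('z',-.0584).as_matrix()
print("tcp in carrier mm",(M.T@(s["position"]-[.4998,.2456,0]))*1000, s["position"],s["force"],s["time_s"],s["opening"])
E
python3 st.py; python3 s3.py 3 >/dev/null
```

```text
tcp in carrier mm [ -0.133  -44.3023  20.223 ] [0.4971 0.2014 0.0202] [ 0.0636  0.0323 -0.1747] 6.35 0.00045892079048246467
```

View pics/wrist3.png

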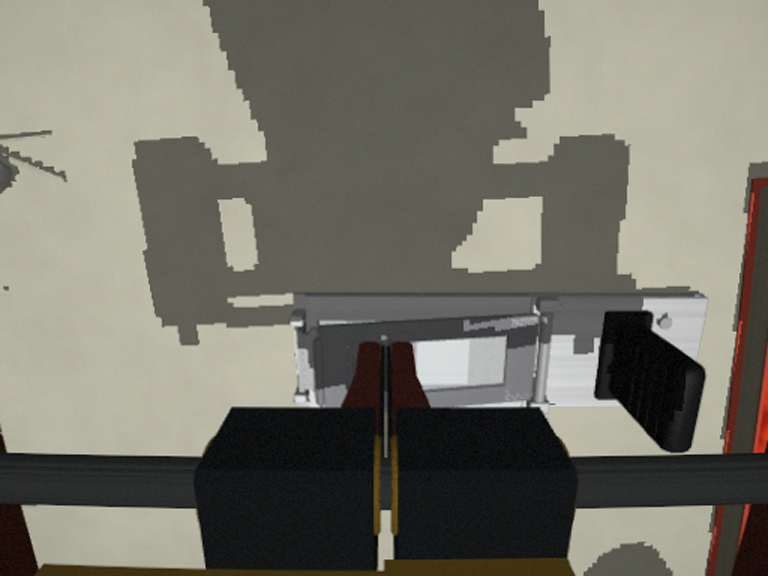

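The cover is being pushed down and now lies almost in the carrier outline, with its free end at about (315,365). I'll continue more gently.

arm_command --increments '[0,-0.5,3,0,0,0,255,0,0,2,0,0,0,255,0,0,1.5,0,0,0,255,0,0,0,0,0,0,255]'

```text
time_s: 7.5
position: [0.4974, 0.201, 0.0142]
ee_rot: [0.03, 1.0, -0.0, -0.0]
force: [-0.4, -0.8, 3.3]
opening: 0.0005
```

arm_command --increments '[0,0,1.5,0,0,0,255,0,0,1,0,0,0,255,0,0,0,0,0,0,255]'

```text
time_s: 7.8
position: [0.497, 0.2011, 0.0113]
ee_rot: [0.029, 1.0, -0.0, -0.0]
force: [-1.0, -0.1, 0.2]
opening: 0.0004
```

arm_command --increments '[0,0,1,0,0,0,255,0,0,0.5,0,0,0,255,0,0,0,0,0,0,255]'

```text
time_s: 8.1
position: [0.4971, 0.2013, 0.01]
ee_rot: [0.029, 1.0, 0.0, -0.0]
force: [-0.1, 0.4, -0.4]
opening: 0.0004
```

```bash
python3 st.py
```

```text
tcp in carrier mm [ -0.0745 -44.3705  10.0052] [0.4971 0.2013 0.01  ] [-0.098   0.3667 -0.4366] 8.1 0.00040930859076446577
```

arm_command --increments '[0,0,0.8,0,0,0,255,0,0,0.7,0,0,0,255,0,0,0,0,0,0,255]'

```text
time_s: 8.4
position: [0.4973, 0.2013, 0.0092]
ee_rot: [0.029, 1.0, 0.0, -0.0]
force: [-2.4, -0.6, 9.4]
opening: 0.0006
```

arm_command --increments '[0,0,0.7,0,0,0,255,0,0,0,0,0,0,255]'

```text
time_s: 8.6
position: [0.4974, 0.2013, 0.0089]
ee_rot: [0.029, 1.0, 0.0, 0.0]
force: [-3.3, -1.9, 13.5]
opening: 0.0005
```

The force fell to zero after 3.3 N (the catch snapped over), then rose to 13.5 N against the stop. I'll back off and check.

arm_command --increments '[0,0,-20,0,0,0,255,0,0,-40,0,0,0,255,0,30,-45,0,0,0,110,15,30,-35,0,0,0,110,15,20,-20,0,0,0,110]'

```text
time_s: 9.1
position: [0.4727, 0.2833, 0.1677]
ee_rot: [0.029, 1.0, 0.002, 0.002]
force: [0.2, 0.9, 0.6]
opening: 0.0209
```

```bash
python3 st.py; python3 s3.py 4; python3 - <<'E'
from h import *
import pickle
s,F=pickle.load(open("F4.pkl","rb"))
save(F["wrist"],"w4.png")
E
```

```text
tcp in carrier mm [-29.2253  36.0409 167.7302] [0.4727 0.2833 0.1677] [0.244  0.857  0.6426] 9.1 0.020923293921232263
[0.4727 0.2833 0.1677] [0.0292 0.9996 0.0018 0.0018] [0.244  0.857  0.6426] 9.1
scene carrier_sole [(array([164.5, 164.4]), 0.72)]
scene carrier_grip [(array([155.8, 149.8]), 0.83), (array([178. , 132.1]), 0.16)]
scene cover_press [(array([175.9, 167.8]), 0.51), (array([164.5, 164.3]), 0.43)]
scene slide [(array([153.2, 146.9]), 0.54), (array([352.5, 260.5]), 0.4)]
side carrier_sole [(array([353.8, 221.4]), 0.92)]
side carrier_grip [(array([181.1, 165.2]), 0.72), (array([363.9, 219.3]), 0.61)]
side cover_press [(array([338.3, 210.1]), 0.58)]
side slide []
wrist carrier_sole [(array([222.5, 205.7]), 0.78), (array([291.5, 326.8]), 0.52)]
wrist carrier_grip [(array([272.1, 218.9]), 0.9)]
wrist cover_press [(array([175.7, 209.9]), 0.6)]
wrist slide []
wristcam [0.3969 0.2845 0.3268] [[ 0.2692 -0.0199 -0.9629]]
```

View pics/w4.png

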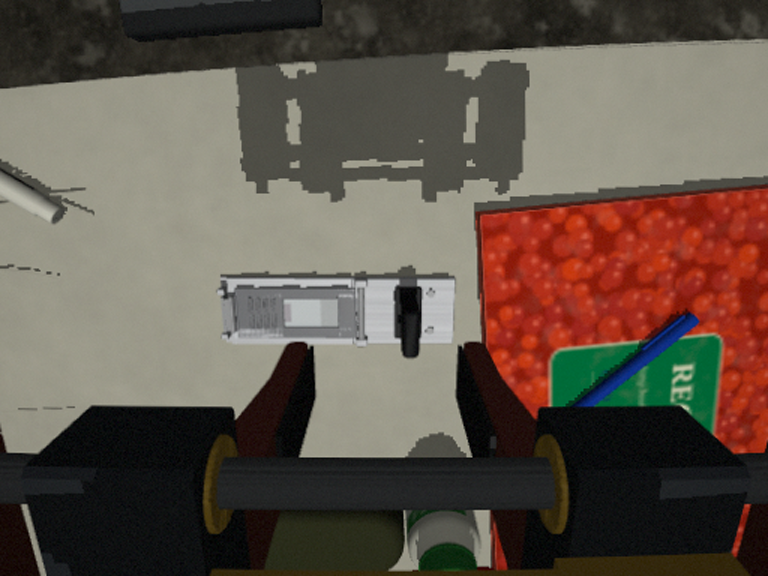

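The cover is shut in the picture: it spans (235,290)-(355,340), flat within the carrier. I'll refit the carrier from a settled frame.

```bash
python3 - <<'E'
from h import *
import pickle
f=cams.grab_frame("wrist");f=cams.grab_frame("wrist");pickle.dump(f,open("w5.pkl","wb"))
im=f["img"][170:250,135:315];cv2.imwrite("pics/crop5.png",cv2.resize(im[:,:,::-1],None,fx=4,fy=4,interpolation=cv2.INTER_CUBIC))
E
python3 st.py
```

```text
tcp in carrier mm [-29.8815  33.2433 164.4976] [0.4719 0.2805 0.1645] [0.3359 0.0354 1.0536] 9.95 0.049684720297374196
```

View pics/crop5.png

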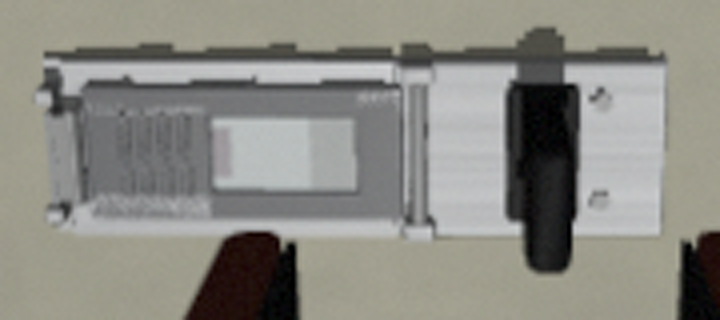

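```bash
python3 - <<'E'
from h import *
import pickle
from scipy.optimize import least_squares
np.set_printoptions(precision=4,suppress=True)
f=pickle.load(open("w5.pkl","rb"))
L=np.array([(-23,-78,6),(-23,78,6),(23,78,6),(15,42,51),(15,52,51),(-15,42,51-0)])/1000
px=np.array([(45,55),(665,60),(662,236),(526,270),(571,270)],float)/4-.4+[135,170]
L=L[:5]
m=lambda p:proj(f,L@R.from_euler('z',p[2]).as_matrix().T+[p[0],p[1],0])
r=least_squares(lambda p:(m(p)-px).ravel(),[.5,.245,0],loss='soft_l1')
p=r.x;print(p,m(p)-px)
M=R.from_euler('z',p[2]).as_matrix();print("grip",M@[0,.047,.038]+[p[0],p[1],0])
s=status.get_state();T=R.from_quat(s["ee_rot"]).as_matrix();print(s["position"],T)
tgt=M@[0,.047,.0193]+[p[0],p[1],0]
print("delta tool mm",T.T@(tgt-s["position"])*1000)
E
```

```text
[ 0.4994  0.2457 -0.0666] [[-1.2302 -0.1872]
 [ 1.1029 -0.3708]
 [-0.1612 -0.9712]
 [ 0.0966  0.7208]
 [ 0.0641  0.7902]]
grip [0.5025 0.2925 0.038 ]
[0.4719 0.2805 0.1645] [[-0.9983  0.0589 -0.0001]
 [ 0.0589  0.9983 -0.    ]
 [ 0.0001 -0.     -1.    ]]
delta tool mm [-29.8501  13.7992 145.1947]
```

arm_command --increments '[-15,7,20,0,0,0,110,-15,7,30,0,0,0,110,0,0,35,0,0,0,110,0,0,30,0,0,0,110,0,0,15,0,0,0,110]'

```text
time_s: 10.45
position: [0.5014, 0.292, 0.032]
ee_rot: [0.029, 1.0, -0.001, -0.001]
force: [0.6, 0.7, -0.4]
opening: 0.0493
```

arm_command --increments '[0,0,14,0,0,0,110,0,0,0,0,0,0,110,0,0,0,0,0,0,110]'

```text
time_s: 10.75
position: [0.5033, 0.2932, 0.0214]
ee_rot: [0.029, 1.0, 0.0, 0.0]
force: [0.7, -0.2, 0.3]
opening: 0.05
```

```bash
python3 st.py; python3 s3.py 6 >/dev/null
```

```text
tcp in carrier mm [ 0.6709 47.6767 21.3825] [0.5033 0.2932 0.0214] [ 0.6986 -0.2422  0.3489] 10.75 0.050001387533318314
```

View pics/wrist6.png

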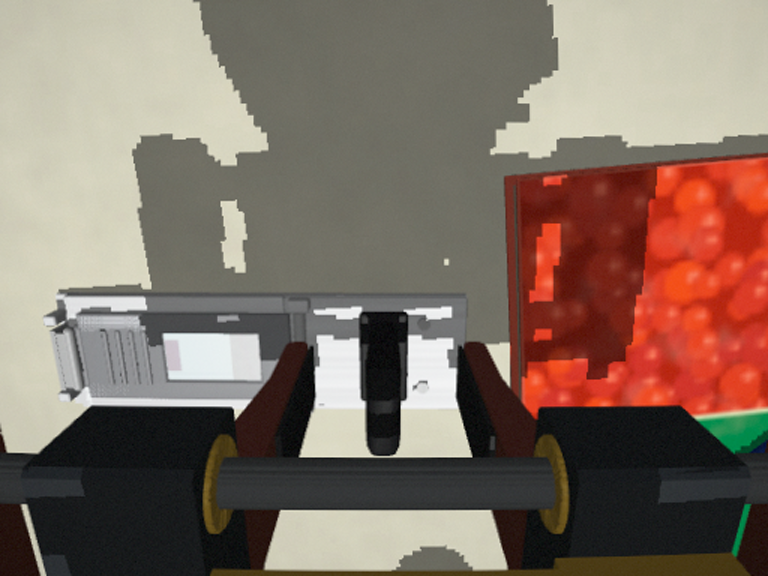

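The grip, at about (383,385), is centred between the open fingers. I'll close on it with 45 N.

arm_command --increments '[0,0,1,0,0,0,255,0,0,0,0,0,0,255,0,0,0,0,0,0,255,0,0,0,0,0,0,255,0,0,0,0,0,0,255]' --grip_force 45

```text
time_s: 12.0
position: [0.5027, 0.2927, 0.0196]
ee_rot: [0.029, 1.0, 0.0, 0.0]
force: [-0.5, -0.2, 0.1]
opening: 0.0132
```

arm_command --increments '[0,0,0,0,0,0,255,0,0,-20,0,0,0,255,0,0,-40,0,0,0,255,0,0,-40,0,0,0,255,0,0,-40,0,0,0,255]'

```text
time_s: 12.5
position: [0.5021, 0.2924, 0.1606]
ee_rot: [0.029, 1.0, -0.0, -0.0]
force: [0.2, 1.0, -2.8]
opening: 0.0099
```

```bash
sleep 0; python3 s3.py 7; python3 st.py
```

```text
[0.5021 0.2924 0.1606] [ 0.0294  0.9996 -0.0003 -0.0005] [ 0.2319  1.0307 -2.8232] 12.5
scene carrier_sole [(array([153. , 131.7]), 0.67), (array([270.3, 210.1]), 0.26)]
scene carrier_grip [(array([146.2, 117.4]), 0.81)]
scene cover_press [(array([166.4, 133.6]), 0.78), (array([195.9, 210.1]), 0.72)]
scene slide []
side carrier_sole [(array([358.7, 196.6]), 0.68)]
side carrier_grip [(array([369.4, 189.8]), 0.55)]
side cover_press [(array([345.3, 181.3]), 0.59)]
side slide [(array([181.5, 165.3]), 0.69)]
wrist carrier_sole [(array([174.4, 231.5]), 0.7)]
wrist carrier_grip [(array([256.1, 264.5]), 0.74)]
wrist cover_press [(array([ 89.5, 242.1]), 0.69)]
wrist slide []
wristcam [0.4269 0.2974 0.3214] [[ 0.2684 -0.0198 -0.9631]]
tcp in carrier mm [  0.0574  47.1906 159.262 ] [0.5026 0.2927 0.1593] [-0.4493 -0.6368 -1.8288] 13.25 0.009647479719066217
```

View pics/wrist7.png

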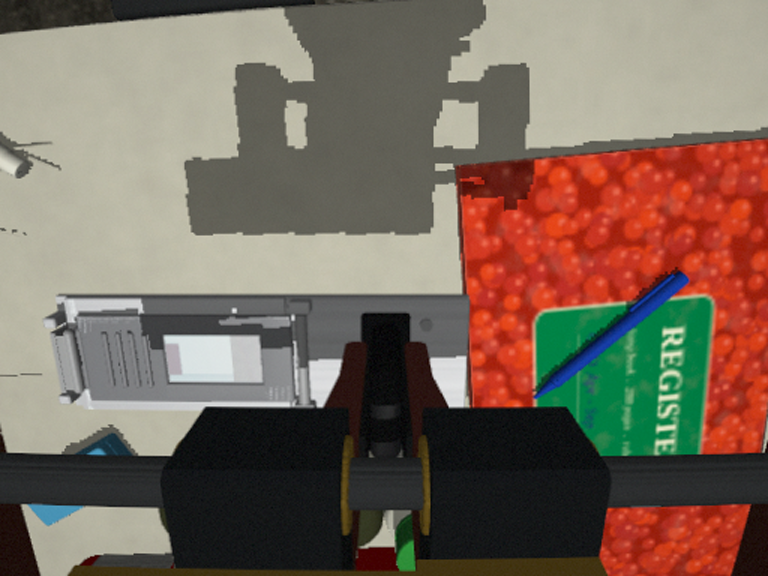

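The carrier is held and lifted, and the cover is still shut. I'll move to where the wrist camera sees the reader.

arm_command --increments '[-5,-15,-25,0,0,0,255,-11,-38,-20,0,0,0,255,-11,-40,-15,0,0,0,255,-11,-40,-15,0,0,0,255,-11,-40,-15,0,0,0,255]'

```text
time_s: 13.75
position: [0.5415, 0.1156, 0.2503]
ee_rot: [0.029, 1.0, 0.0, 0.0]
force: [0.4, 0.2, -1.9]
opening: 0.0099
```

arm_command --increments '[-11,-40,-15,0,0,0,255,-11,-40,-15,0,0,0,255,-11,-40,-15,0,0,0,255,-11,-40,-15,0,0,0,255,-11,-40,-15,0,0,0,255]'

```text
time_s: 14.25
position: [0.5845, -0.0873, 0.3253]
ee_rot: [0.029, 1.0, 0.0, 0.0]
force: [0.5, -0.3, -1.8]
opening: 0.0097
```

arm_command --increments '[-11,-40,0,0,0,0,255,-5,-20,0,0,0,0,255,0,0,0,0,0,0,255,0,0,0,0,0,0,255]'

```text
time_s: 14.65
position: [0.5968, -0.1463, 0.3242]
ee_rot: [0.03, 1.0, 0.0, -0.0]
force: [-0.3, 0.5, -1.6]
opening: 0.0101
```

```bash
cat > s8.py <<'E'
from h import *
import pickle,sys
tag=sys.argv[1]
np.set_printoptions(precision=4,suppress=True)
s=status.get_state();print(s["position"],s["ee_rot"],s["force"],s["time_s"])
F={}
for n in ["scene","side","wrist"]:
    f=cams.grab_frame(n);F[n]=f;save(f,n+tag+".png")
    for l in ["reader_face","carrier_sole","carrier_grip"]:
        r=spotter.spot_point(l,f)
        print(n,l,[(np.round(q["location"],1),round(q["p"],2)) for q in r[:2]])
pickle.dump((s,F),open("F%s.pkl"%tag,"wb"))
E
python3 s8.py 8
```

```text
[ 0.5968 -0.1463  0.3242] [ 0.0297  0.9996  0.0003 -0.0003] [-0.3028  0.4681 -1.5548] 14.65
scene reader_face [(array([267.1, 198.5]), 0.7)]
scene carrier_sole [(array([299.7, 124.8]), 0.76)]
scene carrier_grip []
side reader_face [(array([245., 174.]), 0.94)]
side carrier_sole [(array([224.5, 139.7]), 0.67), (array([227.4, 140.1]), 0.25)]
side carrier_grip [(array([238.4, 135.8]), 0.94)]
wrist reader_face [(array([237.1,  79.5]), 0.82)]
wrist carrier_sole [(array([170. , 234.3]), 0.63)]
wrist carrier_grip []
```

View pics/wrist8.png

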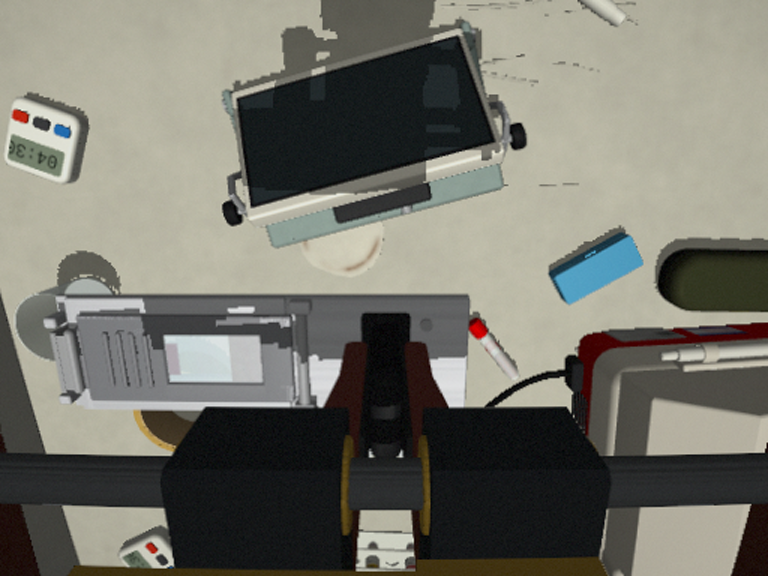

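View pics/scene8.png

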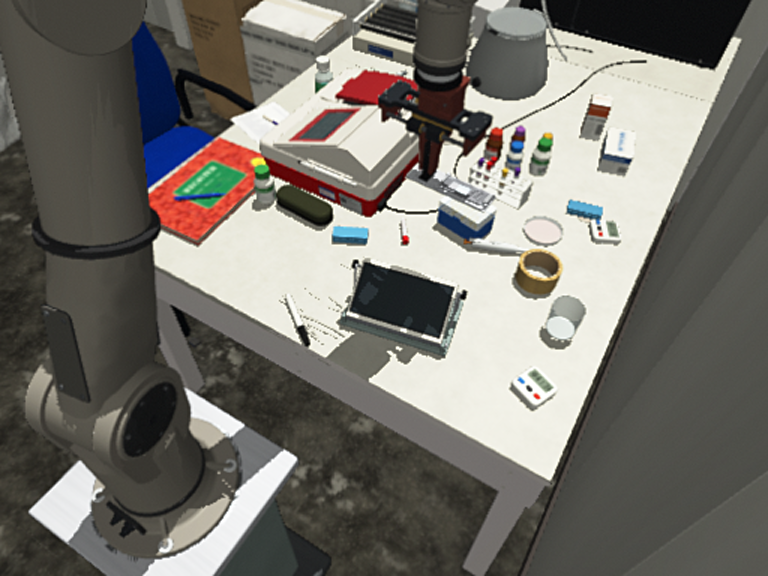

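The wrist view shows the glass whole: corners about (237,97), (463,37), (495,143), (251,205). I'll zoom in on the wrist and scene views for the corners.

```bash
python3 - <<'E'
from h import *
import pickle
s,F=pickle.load(open("F8.pkl","rb"));F0=pickle.load(open("F0.pkl","rb"))
im=F["wrist"]["img"][10:170,140:360];cv2.imwrite("pics/c8w.png",cv2.resize(im[:,:,::-1],None,fx=3.5,fy=3.5,interpolation=cv2.INTER_CUBIC))
im=F0["scene"]["img"][165:240,220:320];cv2.imwrite("pics/c8s.png",cv2.resize(im[:,:,::-1],None,fx=7,fy=7,interpolation=cv2.INTER_CUBIC))
E
```

```text
(no output)
```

View pics/c8w.png

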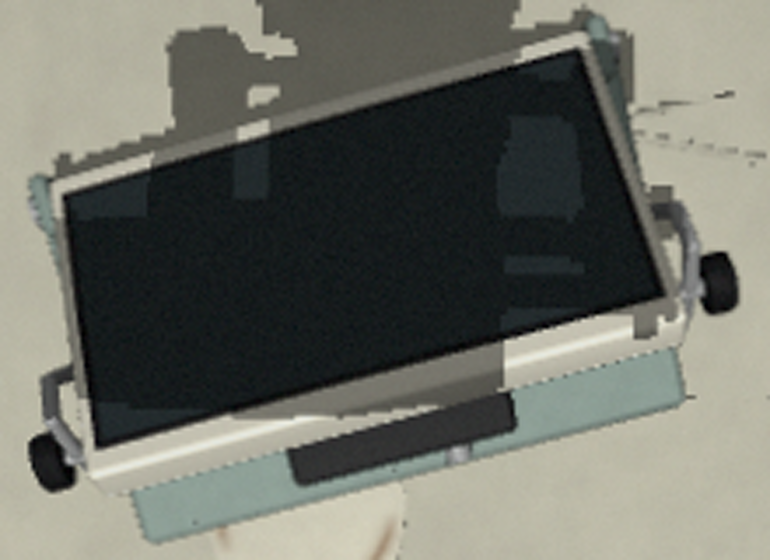

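View pics/c8s.png

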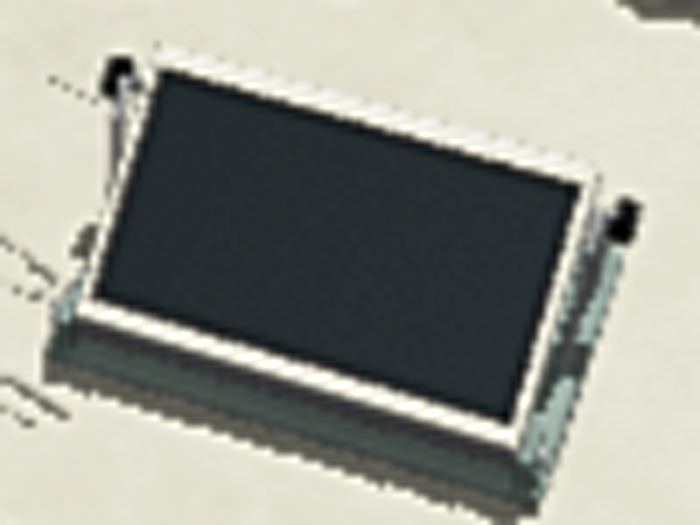

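```bash
cat > rfit.py <<'E'
from h import *
import pickle
from scipy.optimize import least_squares
np.set_printoptions(precision=4,suppress=True)
s,F=pickle.load(open("F8.pkl","rb"));F0=pickle.load(open("F0.pkl","rb"))
G=np.array([(-50,-92,0),(-50,92,0),(50,92,0),(50,-92,0)])/1000
def refine(f,px,thr=75):
    g=cv2.cvtColor(f["img"],cv2.COLOR_RGB2GRAY).astype(float)
    # per-edge: sample perpendicular profiles, subpixel crossing, line fit, intersect
    lines=[];c=px.mean(0)
    for i in range(4):
        a,b=px[i],px[(i+1)%4];d=(b-a)/np.linalg.norm(b-a);n=np.array([d[1],-d[0]])
        if n@((a+b)/2-c)<0:n=-n
        pts=[]
        for t in np.linspace(.08,.92,60):
            p=a+(b-a)*t;u=np.arange(-3.5,3.51,.1)
            q=(p+u[:,None]*n).astype(np.float32)
            v=cv2.remap(g.astype(np.float32),q[:,:1],q[:,1:],cv2.INTER_LINEAR)[:,0]
            lo=v[:12].mean();hi=v[25:].max()
            if hi-lo<40:continue
            k=np.argmax(v>(lo+hi)/2)
            if k>0:pts.append(p+u[k]*n)
        pts=np.array(pts,np.float32);l=cv2.fitLine(pts,cv2.DIST_HUBER,0,.01,.01).ravel();lines.append((l[2:],l[:2]))
    out=[]
    for i in range(4):
        (p,d),(q,e)=lines[i-1],lines[i]
        t=np.linalg.solve(np.c_[d,-e],q-p);out.append(p+t[0]*d)
    return np.array(out)
obs=[(F["wrist"],np.array([(63,197),(580,50),(665,297),(97,446)])/3.5-.4+[140,10]),
     (F0["scene"],np.array([(513,423),(95,297),(160,70),(582,185)])/7-.4+[220,165])]
def face(p):
    M=(R.from_euler('z',p[3])*R.from_euler('y',-p[4])).as_matrix();return M,np.array(p[:3])
def m(p,f):
    M,t=face(p);return proj(f,G@M.T+t)
def fit(obs,p0=[.5,-.165,.065,.2,.45]):
    r=least_squares(lambda p:np.concatenate([(m(p,f)-q).ravel() for f,q in obs]),p0);return r
if __name__=="__main__":
    O=[]
    for i,(f,q) in enumerate(obs):
        q2=refine(f,q);print((q2-q).round(2).tolist());O.append((f,q2))
    for sub in([0],[1],[0,1]):
        r=fit([O[i] for i in sub]);print(r.x,r.fun.reshape(-1,2).round(2).tolist())
E
python3 rfit.py
```

```text
[[-0.93, -1.26], [-0.32, -1.33], [0.78, -0.17], [-0.76, 1.28]]
[[-0.31, 0.54], [-1.0, 0.27], [0.02, -0.7], [-0.02, -0.16]]
[ 0.4993 -0.161   0.088   0.1985  0.5681] [[-0.49, 0.36], [0.62, -0.02], [-0.4, -0.05], [0.28, -0.25]]
[ 0.476  -0.1743  0.1045  0.1972  0.6214] [[0.25, -0.26], [0.03, -0.44], [-0.41, 0.24], [0.12, 0.46]]
[ 0.4985 -0.1617  0.0799  0.1989  0.5501] [[0.42, -0.12], [-0.99, 0.14], [-2.67, -0.32], [1.71, -1.42], [-0.9, -2.9], [0.59, -2.38], [0.31, -0.39], [-1.23, -0.86]]
```

```bash
python3 - <<'E'
from rfit import *
for sub in([0],[1],[0,1]):
    r=fit([obs[i] for i in sub]);print(r.x,r.fun.reshape(-1,2).round(2).tolist())
r=fit(obs)
for k,(f,q) in enumerate(obs):
    q2=refine(f,q);sc=6;im=cv2.resize(f["img"][:,:,::-1],None,fx=sc,fy=sc,interpolation=cv2.INTER_NEAREST)
    T=[]
    for i in range(4):
        for Q,c in((q,(0,255,0)),(q2,(0,0,255)),(m(r.x,f),(255,255,0))):
            cv2.polylines(im,[np.int32((Q+.5)*sc).reshape(-1,1,2)],True,c,1)
    for i in range(4):
        x,y=np.int32(q[i]*sc);T.append(im[max(0,y-130):max(0,y-130)+260,max(0,x-170):max(0,x-170)+340])
    cv2.imwrite(f"pics/ov{k}.png",np.vstack([np.hstack(T[:2]),np.hstack(T[2:])]))
E
```

```text
[ 0.4995 -0.1608  0.0844  0.196   0.5864] [[-0.06, -0.23], [0.16, 0.22], [-0.15, -0.26], [0.06, 0.27]]
[ 0.4841 -0.1714  0.0937  0.2038  0.6544] [[0.16, -0.15], [-0.07, -0.01], [-0.02, -0.06], [-0.07, 0.22]]
[ 0.4989 -0.1616  0.0777  0.1972  0.5719] [[0.54, -0.45], [-1.32, 0.35], [-2.11, -0.46], [1.14, -0.5], [-1.27, -2.0], [-0.29, -1.79], [0.33, -0.81], [-1.33, -0.69]]
```

View pics/ov0.png

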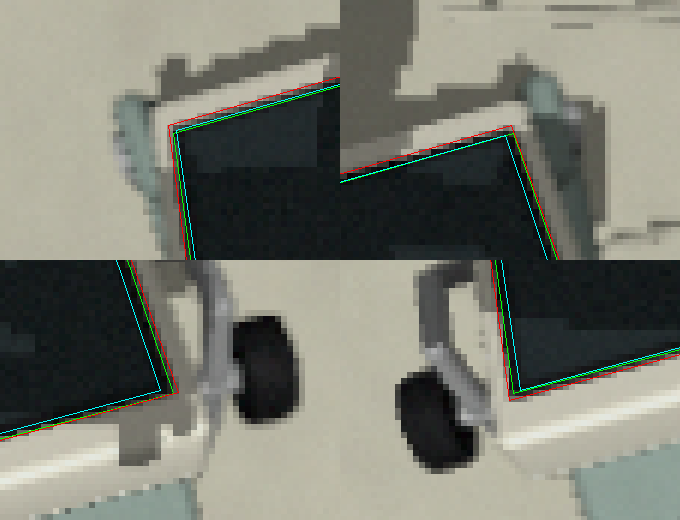

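View pics/ov1.png

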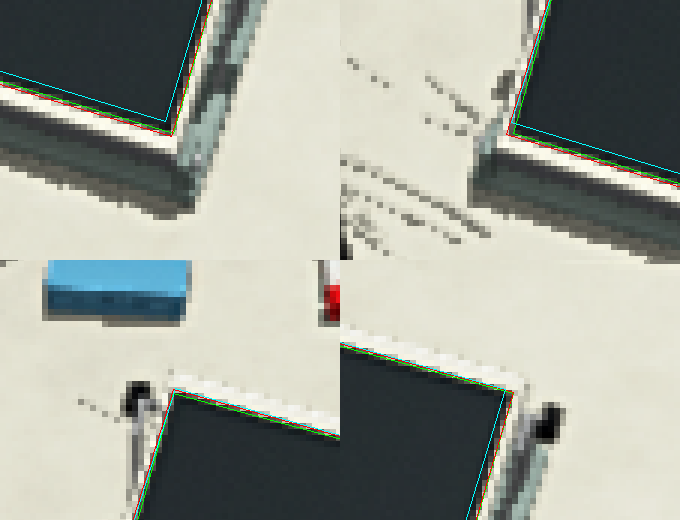

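The dark area looks slightly larger than the stated glass, probably a dark rim. I'll add a margin parameter and use other constraints.

```bash
cat > rfit2.py <<'E'
from rfit import *
sg=np.sign(G)
def m2(p,f):
    M,t=face(p);return proj(f,(G+sg*p[5])@M.T+t)
def fit2(obs,cal=0.002,p0=[.5,-.165,.065,.2,.5,.001]):
    n=len(obs)
    def res(v):
        p=v[:6];o=[v[6]*0]
        for i,(f,q) in enumerate(obs):
            g=dict(f);e=v[6+6*i:12+6*i]
            g["tvec"]=np.array(f["tvec"]).ravel()+e[:3]*1e-3
            g["rvec"]=(R.from_rotvec(e[3:]*2e-3)*R.from_rotvec(np.array(f["rvec"]).ravel())).as_rotvec()
            o+=((m2(p,g)-q)/.4).ravel().tolist()
            o+=(e[:3]/1.2).tolist()+(e[3:]/1.0).tolist()
        o[0]=0
        return np.array(o)
    r=least_squares(res,p0+[0]*6*n)
    J=r.jac;C=np.linalg.pinv(J.T@J);print("p",r.x[:6],"sd",np.sqrt(np.diag(C))[:6],"cost",r.cost)
    return r
if __name__=="__main__":
    fit2(obs)
    O=[(f,refine(f,q)) for f,q in obs]
    fit2(O);fit2(O[:1])
E
python3 rfit2.py
```

```text
p [ 0.4987 -0.1626  0.0741  0.1966  0.6047  0.002 ] sd [0.0011 0.0012 0.0022 0.0027 0.0081 0.0004] cost 4.608770155719723
p [ 0.4984 -0.1624  0.0733  0.1984  0.5964  0.0031] sd [0.0011 0.0012 0.0022 0.0027 0.008  0.0004] cost 0.6047572838119101
p [ 0.4981 -0.1619  0.0704  0.1988  0.6034  0.0038] sd [0.0014 0.0016 0.0076 0.003  0.0154 0.0016] cost 0.08350277829704955
```

arm_command --increments '[0,0,0,0,0,-0.13,255,0,0,0,0,0,-0.127,255,0,0,0,0,-0.12,0,255,0,0,0,0,-0.12,0,255,0,0,0,0,-0.12,0,255]'

```text
time_s: 15.75
position: [0.5972, -0.1469, 0.3251]
ee_rot: [-0.097, 0.979, 0.017, 0.181]
force: [-0.3, 0.5, -2.2]
opening: 0.0098
```

arm_command --increments '[0,0,0,0,-0.12,0,255,0,0,0,0,-0.12,0,255,40,7,-7,0,0,0,255,40,7,-7,0,0,0,255,40,7,-7,0,0,0,255]'

```text
time_s: 16.25
position: [0.4824, -0.1479, 0.2735]
ee_rot: [-0.094, 0.951, 0.029, 0.294]
force: [0.4, 0.3, -1.6]
opening: 0.0095
```

arm_command --increments '[35,7,-7,0,0,0,255,20,0,0,0,0,0,255,0,0,0,0,0,0,255,0,0,0,0,0,0,255]'

```text
time_s: 16.65
position: [0.4351, -0.1509, 0.2496]
ee_rot: [-0.094, 0.951, 0.029, 0.295]
force: [0.6, -0.4, -2.0]
opening: 0.0098
```

```bash
python3 s8.py 9; python3 - <<'E'
from h import *
np.set_printoptions(precision=4,suppress=True)
s=status.get_state();print(R.from_quat(s["ee_rot"]).as_matrix(),s["joint_positions"])
E
```

```text
[ 0.4351 -0.1509  0.2496] [-0.0943  0.9505  0.029   0.2946] [ 0.5754 -0.411  -1.9874] 16.65
scene reader_face []
scene carrier_sole [(array([271.1, 176.2]), 0.74)]
scene carrier_grip [(array([255.5, 167.7]), 0.76), (array([270.8, 179.6]), 0.41)]
side reader_face [(array([247.3, 171.1]), 0.87)]
side carrier_sole [(array([229. , 120.8]), 0.71), (array([239.7, 132.5]), 0.55)]
side carrier_grip [(array([255.1, 123.3]), 0.69)]
wrist reader_face [(array([235.2, 125. ]), 0.95)]
wrist carrier_sole [(array([171.8, 231.9]), 0.71)]
wrist carrier_grip [(array([258.4, 264. ]), 0.64)]
[[-0.8092 -0.1969  0.5536]
 [-0.1626  0.9804  0.1112]
 [-0.5646 -0.     -0.8254]] [ 0.0586 -0.1503  0.3565  2.3872 -0.6512  0.4796  2.7148]
```

View pics/wrist9.png

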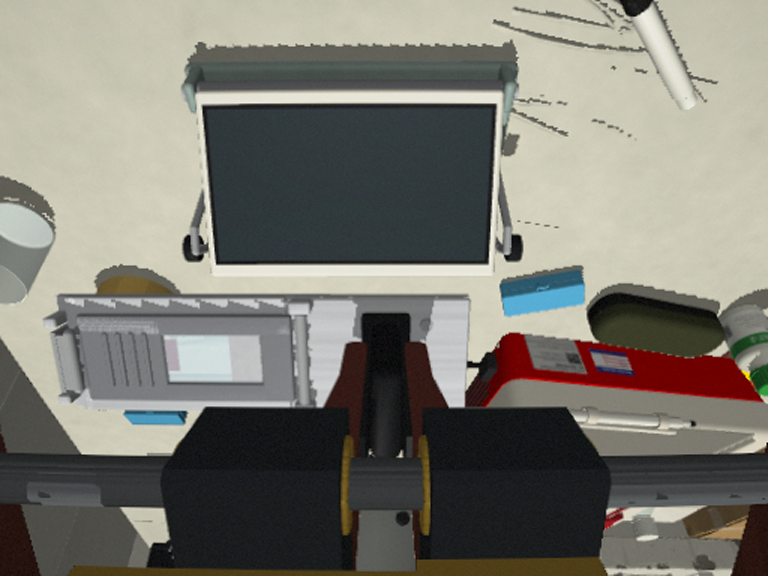

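View pics/side9.png

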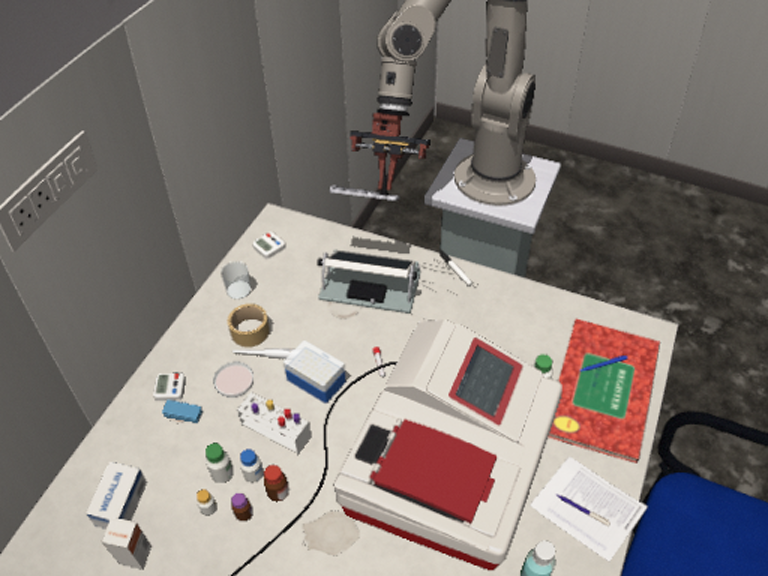

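Now the glass is nearly face-on, with corners about (203,105), (497,105), (491,264), (214,264), parallel to the carrier's edges. I'll fit all the views.

```bash
cat > rfit3.py <<'E'
from rfit2 import *
s9,F9=pickle.load(open("F9.pkl","rb"))
q=np.array([(203,105),(497,105),(491,264),(214,264)],float)/1.5-.2
O=[(f,refine(f,x)) for f,x in obs]+[(F9["wrist"],refine(F9["wrist"],q))]
print(O[2][1]-q)
if __name__=="__main__":
    fit2(O);fit2([O[0],O[2]]);fit2([O[1],O[2]]);fit2([O[2]])
    r=fit2(obs+[(F9["wrist"],q)])
E
python3 rfit3.py
```

```text
[[-1.1978 -1.2353]
 [-0.3257 -1.5645]
 [-1.7761  0.1   ]
 [ 0.7713  0.1   ]]
p [ 0.4984 -0.1621  0.0732  0.1982  0.5996  0.0032] sd [0.0009 0.001  0.0016 0.0021 0.0064 0.0003] cost 1.036352503733917
p [ 0.4984 -0.1618  0.0731  0.1985  0.6005  0.0033] sd [0.001  0.0011 0.0018 0.0022 0.0066 0.0004] cost 0.43621743173745736
p [ 0.4983 -0.1624  0.0733  0.1978  0.6065  0.0031] sd [0.0016 0.0012 0.0021 0.003  0.0132 0.0004] cost 0.6018619366687209
p [ 0.4985 -0.1618  0.0732  0.1981  0.6063  0.0032] sd [0.002  0.0016 0.0024 0.0034 0.0136 0.0005] cost 0.12327060740041729
p [ 0.4972 -0.1624  0.0761  0.1962  0.6167  0.002 ] sd [0.0009 0.001  0.0016 0.0021 0.0065 0.0003] cost 16.531761000879936
```

```bash
cat > d.py <<'E'
from h import *
import sys
np.set_printoptions(precision=4,suppress=True)
c=np.array([.4984,-.1621,.0732]);M=(R.from_euler('z',.1985)*R.from_euler('y',-.600)).as_matrix()
s=status.get_state();T=R.from_quat(s["ee_rot"]).as_matrix()
off=float(sys.argv[1])/1000
tgt=c+M@[0,.0472,.0196+off]
print("pos",s["position"],"tool delta mm",T.T@(tgt-s["position"])*1000)
Tt=M@np.diag([-1,1,-1]);print("rot tool",R.from_matrix(T.T@Tt).as_rotvec())
sole=s["position"]-T@np.diag([-1,1,-1])@[0,.0472,.0196]
print("sole in face mm",M.T@(sole-c)*1000,"force tool",T.T@s["force"],s["time_s"],s["opening"],s["ft_torque"])
E
python3 d.py 30
```

```text
pos [ 0.4345 -0.1506  0.2489] tool delta mm [ 49.3072  23.3596 129.4921]
rot tool [-0.0002 -0.     -0.0002]
sole in face mm [ 49.2972 -23.3498 159.5029] force tool [ 1.5761 -0.3453  1.039 ] 17.25 0.009906253143607848 [-0.0582  0.7744 -0.0369]
```

arm_command --increments '[12,6,20,0,0,0,255,12,6,30,0,0,0,255,12,6,30,0,0,0,255,13,5,30,0,0,0,255,0,0,15,0,0,0,255]'

```text
time_s: 17.75
position: [0.4471, -0.1281, 0.1672]
ee_rot: [-0.095, 0.958, 0.017, 0.269]
force: [-0.5, -0.5, -1.9]
opening: 0.0097
```

arm_command --increments '[0,0,4,0,0,0,255,0,0,0,0,0,0,255,0,0,0,0,0,0,255]'

```text
time_s: 18.05
position: [0.4492, -0.1293, 0.1647]
ee_rot: [-0.094, 0.958, 0.016, 0.27]
force: [-0.7, 0.0, -1.7]
opening: 0.0103
```

```bash
python3 d.py 5; python3 s8.py 10 >/dev/null;python3 -c "
from h import *
print(np.round(status.get_state()['joint_positions'],3))
import pickle
s,F=pickle.load(open('F10.pkl','rb'))
im=F['side']['img'][130:240,190:320,::-1];a=cv2.resize(im,None,fx=3,fy=3,interpolation=cv2.INTER_CUBIC)
im=F['scene']['img'][120:250,190:330,::-1];b=cv2.resize(im,None,fx=2.8,fy=2.8,interpolation=cv2.INTER_CUBIC)
h=max(a.shape[0],b.shape[0]);p=lambda x:cv2.copyMakeBorder(x,0,h-x.shape[0],0,0,0)
cv2.imwrite('pics/v10.png',np.hstack([p(a),p(b)]))"
```

```text
pos [ 0.4492 -0.1293  0.1647] tool delta mm [13.2511  6.9788 75.1789]
rot tool [-0.0213 -0.0529  0.0033]
sole in face mm [16.3765 -5.7407 80.5378] force tool [1.4521 0.1798 1.0917] 18.05 0.010311529884659658 [0.024  0.7671 0.006 ]
[ 0.732  0.074 -0.423  2.42  -0.934  0.263  2.948]
```

View pics/v10.png

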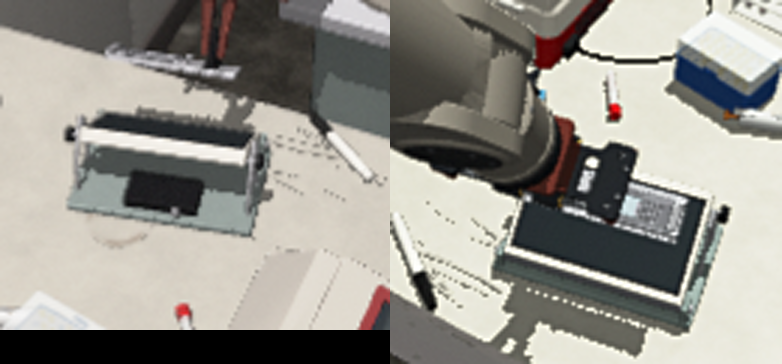

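View pics/wrist10.png

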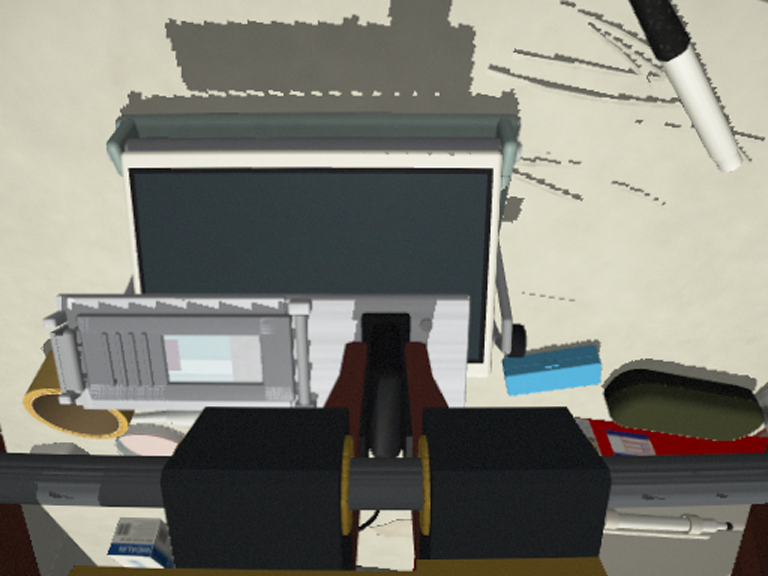

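The tool stopped short: joints 4, 6 and 7 are near their limits (2.42, 0.26, 2.95). "Either way round" is allowed, so turning the carrier half a turn may free joint 7. I'll fit a kinematic model to the recorded states to check reach.

```bash
python3 - <<'E'
from h import *
import pickle
np.set_printoptions(precision=4,suppress=True)
D=[]
for t in "1 2 3 4 6 7 8 9 10".split():
    s,_=pickle.load(open(f"F{t}.pkl","rb"));D.append(s)
D.append(status.get_state())
D.append(dict(joint_positions=[-1.255,.478,.022,1.556,-.012,1.109,-.083],position=[.277,.615,.222],ee_rot=[.21,.978,-.001,0]))
for s in D: print(np.r_[s["joint_positions"]],np.r_[s["position"]],R.from_quat(s["ee_rot"]).as_matrix()[:,2], s.get("tau",[0])[:4])
pickle.dump([(np.array(s["joint_positions"]),np.array(s["position"]),np.array(s["ee_rot"])) for s in D],open("D.pkl","wb"))
E
```

```text
[-0.736   0.2013  0.1197  1.844  -0.027   1.0976  0.9615] [0.4649 0.2641 0.2678] [ 0.0002  0.0003 -1.    ] [  0.2929 -40.1085   1.133  -27.0714]
[-0.63    0.43    0.1311  1.9994 -0.0837  0.7141  1.065 ] [0.4967 0.2159 0.0895] [ 0.0025  0.0017 -1.    ] [  0.1422 -46.3359   2.6229 -19.4006]
[-0.5882  0.5389  0.1098  2.0384 -0.1044  0.5701  1.1059] [0.4971 0.2014 0.0202] [-0.0006 -0.0004 -1.    ] [  0.1238 -50.1275   2.9195 -16.2265]
[-0.7619  0.3333  0.1342  1.9208 -0.0573  0.8861  0.9134] [0.4727 0.2833 0.1677] [ 0.0037  0.0034 -1.    ] [  3.6239 -44.512    2.9464 -23.2254]
[-0.7154  0.5889  0.1057  1.9297 -0.1001  0.6267  0.9658] [0.5033 0.2932 0.0214] [ 0.001   0.0007 -1.    ] [ -0.027  -53.6198   3.0403 -17.2469]
[-0.7453  0.3917  0.141   1.8532 -0.0684  0.9024  0.9396] [0.5021 0.2924 0.1606] [-0.0009 -0.0007 -1.    ] [  0.8127 -47.0299   2.6587 -22.6374]
[-0.1501  0.3104  0.3775  1.5986 -0.1192  1.256   1.7594] [ 0.5968 -0.1463  0.3242] [-0.0006  0.0006 -1.    ] [  1.8348 -47.5323   5.6272 -29.7139]
[ 0.0585 -0.1506  0.3563  2.3859 -0.6506  0.4797  2.7134] [ 0.4351 -0.1509  0.2496] [ 0.5545  0.1108 -0.8248] [  0.3737 -14.9518  -1.0394 -25.1145]
[ 0.7316  0.0742 -0.4215  2.4202 -0.9338  0.2631  2.9483] [ 0.4492 -0.1293  0.1647] [ 0.5141  0.0816 -0.8538] [  0.8577 -24.3774  -0.9771 -21.1035]
[ 0.7316  0.0741 -0.4228  2.4203 -0.9338  0.2627  2.9484] [ 0.4493 -0.1288  0.1647] [ 0.5142  0.0819 -0.8538] [ -0.0795 -24.8301  -0.5578 -21.1166]
[-1.255  0.478  0.022  1.556 -0.012  1.109 -0.083] [0.277 0.615 0.222] [-0.0004 -0.002  -1.    ] [0]
```

```bash
cat > kin.py <<'E'
from h import *
import pickle,itertools
from scipy.optimize import least_squares
def fk(q,p,sg):
    # p: yaw0, toolyaw, then translations (x,y,z) after joints 1..7 (21), base z
    rz=lambda a:R.from_euler('z',a).as_matrix();ry=lambda a:R.from_euler('y',a).as_matrix()
    M=rz(p[0]);t=np.zeros(3);T=p[2:23].reshape(7,3)
    for i in range(7):
        A=ry if i in(1,3,5) else rz
        M=M@A(sg[i]*q[i]+(p[23+i]));t=t+M@T[i]
    return t,M@rz(p[1])
def res(p,sg,D,p0,w):
    o=[]
    for q,x,r in D:
        t,M=fk(q,p,sg)
        o+=((t-x)/.001).tolist();o+=(R.from_matrix(M.T@R.from_quat(r).as_matrix()).as_rotvec()/.002).tolist()
    return np.r_[o,(p-p0)/w]
p0=np.zeros(30);p0[2:23].reshape(7,3)[:,2]=[.3,0,.4,0,.4,0,.2]
w=np.full(30,.1);w[0:2]=3;w[2:23].reshape(7,3)[:,2]=[.5,.002,.5,.002,.5,.002,.5];w[2:23].reshape(7,3)[:,1]=.01;w[23:]=.02
if __name__=="__main__":
    np.set_printoptions(precision=4,suppress=True)
    D=pickle.load(open("D.pkl","rb"));best=None
    for s in itertools.product([1,-1],repeat=4):
        sg=[s[0],1,s[1],1,s[2],1,s[3]]
        for y0 in(0,2.0,4.0):
            p1=p0.copy();p1[1]=y0
            r=least_squares(res,p1,args=(sg,D,p0,w),max_nfev=60)
            if best is None or r.cost<best[0].cost:best=(r,sg)
    r,sg=best;print(r.cost,sg);print(r.x[:2],"\n",r.x[2:23].reshape(7,3),"\n",r.x[23:])
    for q,x,rr in D:
        t,M=fk(q,r.x,sg);print((t-x)*1000,R.from_matrix(M.T@R.from_quat(rr).as_matrix()).as_rotvec())
    pickle.dump((r.x,sg),open("kin.pkl","wb"))
E
python3 kin.py
```

```text
4.755001798045748 [-1, 1, -1, 1, -1, 1, -1]
[-0.0006  1.5698] 
 [[-0.0047 -0.0138  0.2927]
 [ 0.0029 -0.0138  0.    ]
 [-0.0046 -0.0144  0.5426]
 [ 0.0008 -0.0144  0.    ]
 [-0.0005 -0.002   0.4732]
 [-0.0058 -0.002   0.    ]
 [ 0.0004 -0.0008  0.3419]] 
 [-0.      0.0001 -0.0003 -0.0004  0.      0.0004  0.0001]
[-0.0693  0.1753 -0.0702] [-0.0002 -0.0001 -0.    ]
[ 0.0284 -0.0643  0.0227] [-0.0002 -0.0001  0.    ]
[ 0.0831 -0.1175  0.0856] [-0.0002 -0.0001  0.    ]
[-0.0343 -0.023  -0.0036] [-0.0002 -0.0001  0.    ]
[ 0.1697 -0.0904  0.1474] [-0.0002 -0.      0.0001]
[ 0.0192 -0.046   0.0104] [-0.0002 -0.0001  0.    ]
[ 0.0282 -0.0139 -0.1576] [-0.0001 -0.0002  0.    ]
[-0.0511  0.128   0.4353] [-0.0002  0.      0.0002]
[ 0.0058  0.0284 -0.2576] [-0.0001  0.0001  0.0001]
[ 0.0097  0.026  -0.2559] [-0.0001  0.0001  0.0001]
[-0.227   0.0655  0.0435] [ 0.0005 -0.0008 -0.0007]
```

The model fits to under 0.5 mm. I'll search inverse kinematics for both orientations and several up-slope offsets.

```bash
cat > ik.py <<'E'
from kin import *
P,sg=pickle.load(open("kin.pkl","rb"))
lo=np.array([-2.96,-.34,-1.41,.24,-1.37,.17,-2.96]);hi=np.array([2.96,2.1,1.46,2.44,4.51,1.92,2.96])
c=np.array([.4984,-.1621,.0732]);Mf=(R.from_euler('z',.1985)*R.from_euler('y',-.600)).as_matrix()
def target(flip,xo,yo,h,dyaw=0,dt=0):
    Mc=Mf@R.from_euler('z',(np.pi if flip else 0)+dyaw).as_matrix()
    x=c+Mf@[xo,yo,h]+Mc@[0,.0472,.0196]
    return x,Mc@np.diag([-1,1,-1])
def ik(x,M,q0,wm=.02,fixpos=True):
    mid=(lo+hi)/2;hf=(hi-lo)/2
    def f(q):
        t,A=fk(q,P,sg)
        u=(q-mid)/hf
        return np.r_[(t-x)*1000,R.from_matrix(A.T@M).as_rotvec()*300,wm*u**6*3]
    r=least_squares(f,np.clip(q0,lo+.01,hi-.01),bounds=(lo+.005,hi-.005));q=r.x
    t,A=fk(q,P,sg);return q,np.linalg.norm(t-x)*1000,np.linalg.norm(R.from_matrix(A.T@M).as_rotvec())
if __name__=="__main__":
    np.set_printoptions(precision=3,suppress=True)
    rng=np.random.default_rng(0)
    for flip in(0,1):
      for xo in(0,.012,.024):
       for h in(0,.04,.08):
        x,M=target(flip,xo,0,h);b=[]
        for k in range(25):
            q,e,a=ik(x,M,rng.uniform(lo,hi))
            if e<.5 and a<.005:b.append((min(np.minimum(q-lo,hi-q)),q))
        if b:
            b.sort(key=lambda z:-z[0]);print(flip,xo,h,len(b),"margin %.3f"%b[0][0],b[0][1])
        else:print(flip,xo,h,"none")
E
python3 ik.py
```

```text
0 0 0 7 margin 0.014 [ 1.406  0.638 -1.26   2.426  1.825  0.293  0.403]
0 0 0.04 none
0 0 0.08 none
0 0.012 0 12 margin 0.032 [ 1.393  0.628 -1.265  2.408  1.758  0.292  0.451]
0 0.012 0.04 6 margin 0.015 [ 1.551  0.537 -1.383  2.425  1.392  0.231  0.795]
0 0.012 0.08 14 margin 0.005 [ 1.512  0.199 -1.196  2.429 -0.799  0.175  2.899]
0 0.024 0 13 margin 0.051 [ 1.378  0.617 -1.269  2.389  1.691  0.29   0.5  ]
0 0.024 0.04 3 margin 0.030 [ 1.532  0.522 -1.38   2.406  1.316  0.231  0.852]
0 0.024 0.08 5 margin 0.013 [ 1.499  0.195 -1.2    2.41  -0.714  0.183  2.796]
1 0 0 12 margin 0.133 [ 1.554  0.748 -1.257  2.287  1.358  0.303 -2.067]
1 0 0.04 17 margin 0.094 [ 1.653  0.643 -1.308  2.303  0.971  0.264 -1.713]
1 0 0.08 17 margin 0.128 [ 1.332  0.26  -0.802  2.312 -0.841  0.305 -0.017]
1 0.012 0 18 margin 0.132 [ 1.533  0.733 -1.255  2.271  1.309  0.302 -2.04 ]
1 0.012 0.04 12 margin 0.094 [ 1.628  0.624 -1.301  2.286  0.912  0.264 -1.676]
1 0.012 0.08 11 margin 0.144 [ 1.287  0.248 -0.772  2.296 -0.827  0.317 -0.054]
1 0.024 0 23 margin 0.132 [ 1.512  0.717 -1.252  2.255  1.259  0.302 -2.012]
1 0.024 0.04 8 margin 0.095 [ 1.002  0.299 -0.539  2.282 -1.047  0.265  0.123]
1 0.024 0.08 13 margin 0.150 [ 1.281  0.246 -0.786  2.279 -0.775  0.32  -0.125]
```

```bash
cat > sim.py <<'E'
from ik import *
np.set_printoptions(precision=3,suppress=True)
def step(q,x,M):  # min-motion IK w/ bounds
    def f(v):
        t,A=fk(v,P,sg);return np.r_[(t-x)*1000,R.from_matrix(A.T@M).as_rotvec()*300,.3*(v-q)]
    v=least_squares(f,np.clip(q,lo+.011,hi-.011),bounds=(lo+.01,hi-.01)).x
    t,A=fk(v,P,sg);return v,np.linalg.norm(t-x)*1000,np.linalg.norm(R.from_matrix(A.T@M).as_rotvec())
def path(q,legs):
    for (x1,M1,n) in legs:
        t,A=fk(q,P,sg);w=R.from_matrix(A.T@M1).as_rotvec()
        for k in range(1,n+1):
            q,e,a=step(q,t+(x1-t)*k/n,A@R.from_rotvec(w*k/n).as_matrix())
        print(q,"pos",x1,"err %.2f %.3f margin %.3f"%(e,a,min(np.minimum(q-lo,hi-q))))
    return q
if __name__=="__main__":
    q8=np.array([-.1501,.3104,.3775,1.5986,-.1192,1.256,1.7594]);q8f=q8-[0,0,0,0,0,0,np.pi]
    x8,M8=fk(q8f,P,sg)
    for xo in(.01,.02):
        print(xo)
        xA,MA=target(1,xo,0,.09);xB,_=target(1,xo,0,.04);xC,_=target(1,xo,0,0)
        path(q8f,[(xA+[.03,0,.08],MA,10),(xA,MA,6),(xB,MA,6),(xC,MA,6)])
        path(q8f,[(x8,MA,10),(xA,MA,8),(xB,MA,6),(xC,MA,6)])
E
python3 sim.py
```

```text
0.01
[ 0.128  0.032  0.438  2.233 -0.824  0.58  -0.174] pos [ 0.485 -0.219  0.249] err 0.00 0.000 margin 0.207
[ 0.218  0.152  0.413  2.351 -1.201  0.521  0.28 ] pos [ 0.455 -0.219  0.169] err 0.00 0.000 margin 0.089
[ 0.555  0.264 -0.013  2.324 -1.36   0.397  0.42 ] pos [ 0.483 -0.213  0.128] err 0.00 0.000 margin 0.010
[ 0.962  0.4   -0.527  2.285 -1.36   0.187  0.457] pos [ 0.505 -0.209  0.095] err 0.00 0.000 margin 0.010
[-0.03   0.043  0.325  2.034 -0.527  0.587 -0.71 ] pos [ 0.595 -0.145  0.324] err 0.00 0.000 margin 0.383
[ 0.253  0.151  0.374  2.349 -1.195  0.515  0.274] pos [ 0.455 -0.219  0.169] err 0.00 0.000 margin 0.091
[ 0.555  0.264 -0.013  2.324 -1.36   0.397  0.42 ] pos [ 0.483 -0.213  0.128] err 0.00 0.000 margin 0.010
[ 0.962  0.4   -0.527  2.285 -1.36   0.187  0.457] pos [ 0.505 -0.209  0.095] err 0.00 0.000 margin 0.010
0.02
[ 0.123  0.034  0.429  2.216 -0.805  0.582 -0.208] pos [ 0.493 -0.217  0.255] err 0.00 0.000 margin 0.224
[ 0.21   0.147  0.403  2.336 -1.173  0.516  0.234] pos [ 0.463 -0.217  0.175] err 0.00 0.000 margin 0.104
[ 0.426  0.259  0.116  2.316 -1.36   0.426  0.398] pos [ 0.491 -0.212  0.134] err 0.00 0.000 margin 0.010
[ 0.871  0.379 -0.438  2.275 -1.36   0.219  0.43 ] pos [ 0.513 -0.207  0.101] err 0.00 0.000 margin 0.010
[-0.03   0.043  0.325  2.034 -0.527  0.587 -0.71 ] pos [ 0.595 -0.145  0.324] err 0.00 0.000 margin 0.383
[ 0.241  0.146  0.369  2.335 -1.167  0.511  0.228] pos [ 0.463 -0.217  0.175] err 0.00 0.000 margin 0.105
[ 0.426  0.259  0.116  2.316 -1.36   0.426  0.398] pos [ 0.491 -0.212  0.134] err 0.00 0.000 margin 0.010
[ 0.871  0.379 -0.438  2.275 -1.36   0.219  0.43 ] pos [ 0.513 -0.207  0.101] err 0.00 0.000 margin 0.010
```

```bash
cat > sim2.py <<'E'
from sim import *
q=np.array([.7316,.0741,-.4228,2.4203,-.9338,.2627,2.9484-np.pi])
for xo,yo,dy in((.015,0,0),(.024,0,0),(.02,0,.07),(.02,0,-.07),(.02,-.01,0)):
    print(xo,yo,dy)
    L=[(target(1,xo,yo,h,dy)+(6,)) for h in(.1,.08,.04,0)]
    path(q,L)
E
python3 sim2.py
```

```text
0.015 0 0
[ 0.911  0.145 -0.333  2.309 -0.993  0.441  0.082] pos [ 0.454 -0.219  0.18 ] err 0.00 0.000 margin 0.131
[ 0.907  0.19  -0.359  2.308 -1.046  0.392  0.13 ] pos [ 0.465 -0.217  0.164] err 0.00 0.000 margin 0.132
[ 0.918  0.288 -0.43   2.298 -1.168  0.292  0.248] pos [ 0.487 -0.213  0.131] err 0.00 0.000 margin 0.122
[ 0.968  0.399 -0.543  2.278 -1.308  0.18   0.4  ] pos [ 0.509 -0.208  0.098] err 0.00 0.000 margin 0.010
0.024 0 0
[ 0.896  0.142 -0.332  2.296 -0.969  0.442  0.042] pos [ 0.461 -0.218  0.185] err 0.00 0.000 margin 0.144
[ 0.891  0.187 -0.356  2.295 -1.018  0.393  0.087] pos [ 0.472 -0.216  0.169] err 0.00 0.000 margin 0.145
[ 0.9    0.283 -0.424  2.286 -1.13   0.294  0.195] pos [ 0.494 -0.211  0.136] err 0.00 0.000 margin 0.124
[ 0.946  0.392 -0.532  2.266 -1.252  0.184  0.328] pos [ 0.516 -0.207  0.103] err 0.00 0.000 margin 0.014
0.02 0 0.07
[ 0.904  0.142 -0.34   2.297 -0.969  0.441  0.113] pos [ 0.46  -0.218  0.185] err 0.00 0.000 margin 0.143
[ 0.899  0.188 -0.364  2.296 -1.018  0.391  0.158] pos [ 0.471 -0.216  0.169] err 0.00 0.000 margin 0.144
[ 0.908 
[... 377 characters left out ...]
 [ 0.466 -0.217  0.165] err 0.00 0.000 margin 0.134
[ 0.908  0.286 -0.421  2.296 -1.166  0.294  0.172] pos [ 0.488 -0.212  0.132] err 0.00 0.000 margin 0.124
[ 0.959  0.397 -0.535  2.276 -1.304  0.183  0.321] pos [ 0.51  -0.208  0.099] err 0.00 0.000 margin 0.013
0.02 -0.01 0
[ 0.912  0.156 -0.325  2.286 -0.968  0.452  0.064] pos [ 0.46  -0.228  0.183] err 0.00 0.000 margin 0.154
[ 0.907  0.2   -0.349  2.285 -1.016  0.403  0.107] pos [ 0.471 -0.226  0.167] err 0.00 0.000 margin 0.155
[ 0.914  0.295 -0.414  2.276 -1.122  0.305  0.21 ] pos [ 0.493 -0.222  0.134] err 0.00 0.000 margin 0.135
[ 0.954  0.401 -0.516  2.257 -1.238  0.198  0.334] pos [ 0.515 -0.217  0.101] err 0.00 0.000 margin 0.028
```

Turning the carrier half round, with its long end sweeping down-slope at z of at least 0.07 over free table, frees joint 7 and makes the pose reachable at about 20 mm up-slope. I'll do the half turn now.

arm_command --increments '[0,0,0,0,0,0.14,255,0,0,0,0,0,0.14,255,0,0,0,0,0,0.14,255,0,0,0,0,0,0.14,255,0,0,0,0,0,0.14,255]'

```text
time_s: 19.15
position: [0.4493, -0.1289, 0.1647]
ee_rot: [0.243, 0.932, 0.108, 0.248]
force: [0.5, -0.3, -2.0]
opening: 0.0097
```

```bash
python3 -c "
from h import *
s=status.get_state();print(np.round(s['joint_positions'],3),s['position'],R.from_quat(s['ee_rot']).as_matrix().round(3))"
```

```text
[ 0.667  0.069 -0.356  2.424 -0.952  0.266  2.258] [ 0.44928886 -0.12888769  0.16468458] [[-0.76   0.399  0.514]
 [ 0.506  0.859  0.082]
 [-0.409  0.322 -0.854]]
```

arm_command --increments '[0,0,0,0,0,0.145,255,0,0,0,0,0,0.145,255,0,0,0,0,0,0.145,255,0,0,0,0,0,0.145,255,0,0,0,0,0,0.145,255]'

```text
time_s: 19.65
position: [0.4493, -0.1289, 0.1647]
ee_rot: [0.557, 0.785, 0.189, 0.193]
force: [0.1, 0.6, -1.7]
opening: 0.0098
```

arm_command --increments '[0,0,0,0,0,0.145,255,0,0,0,0,0,0.145,255,0,0,0,0,0,0.145,255,0,0,0,0,0,0.145,255,0,0,0,0,0,0.145,255]'

```text
time_s: 20.15
position: [0.4493, -0.1289, 0.1647]
ee_rot: [0.799, 0.536, 0.245, 0.113]
force: [-0.2, -0.1, -1.2]
opening: 0.0095
```

arm_command --increments '[0,0,0,0,0,0.145,255,0,0,0,0,0,0.145,255,0,0,0,0,0,0.145,255,0,0,0,0,0,0.145,255,0,0,0,0,0,0.145,255]'

```text
time_s: 20.65
position: [0.4493, -0.1289, 0.1647]
ee_rot: [0.938, 0.218, 0.27, 0.019]
force: [0.9, 0.8, -1.7]
opening: 0.0101
```

```bash
cat > d2.py <<'E'
from ik import *
import sys
np.set_printoptions(precision=4,suppress=True)
xo,yo,h=[float(a)/1000 for a in sys.argv[1:4]]
s=status.get_state();T=R.from_quat(s["ee_rot"]).as_matrix()
x,M=target(1,xo,yo,h)
print("q",s["joint_positions"],"pos",s["position"])
print("tool delta mm",T.T@(x-s["position"])*1000,"rot tool",R.from_matrix(T.T@M).as_rotvec())
sole=s["position"]-T@np.diag([-1,1,-1])@[0,.0472,.0196]
print("sole in face mm",Mf.T@(sole-c)*1000,"force tool",T.T@s["force"],"torque tool",T.T@s["ft_torque"],s["time_s"],s["opening"])
E
python3 d2.py 20 0 100
```

```text
q [ 0.5415  0.0614 -0.2291  2.4311 -0.9812  0.273   0.1086] pos [ 0.4493 -0.1289  0.1647]
tool delta mm [-21.9968  87.0809 -18.7973] rot tool [0.0142 0.0553 0.2649]
sole in face mm [ 3.9778 87.3139 79.117 ] force tool [ 0.171  -0.6736  1.9396] torque tool [ 0.1648 -0.7855  0.0279] 20.65 0.010139955403057361
```

arm_command --increments '[-7,29,-6,0,0,0,255,-7,29,-6,0,0,0,255,-7,29,-6,0,0,0,255,0,0,0,0.007,0.028,0.132,255,0,0,0,0.007,0.028,0.132,255]'

```text
time_s: 21.15
position: [0.4597, -0.2191, 0.1837]
ee_rot: [0.95, 0.095, 0.295, -0.029]
force: [0.6, 0.3, -2.5]
opening: 0.0098
```

```bash
python3 d2.py 20 0 80
```

```text
q [ 0.6892  0.1312 -0.1094  2.3175 -1.0523  0.4599  0.1238] pos [ 0.4597 -0.2191  0.1837]
tool delta mm [-1.8169 -1.0837 19.3319] rot tool [ 0.0011 -0.0022  0.0011]
sole in face mm [21.7655 -1.082  99.2874] force tool [-0.9174 -0.135   2.4412] torque tool [ 0.0325 -0.9919 -0.0473] 21.15 0.009809989775684948
```

arm_command --increments '[-1,-1,20,0,0,0,255,0,0,20,0,0,0,255,0,0,20,0,0,0,255,0,0,0,0,0,0,255]'

```text
time_s: 21.55
position: [0.4915, -0.2093, 0.1314]
ee_rot: [0.95, 0.098, 0.293, -0.03]
force: [-0.8, 0.7, -1.8]
opening: 0.0098
```

```bash
python3 d2.py 22 0 15
```

```text
q [ 0.7061  0.2698 -0.2075  2.313  -1.2959  0.3405  0.3549] pos [ 0.4915 -0.2093  0.1314]
tool delta mm [ 2.3581  2.4074 22.503 ] rot tool [-0.0031  0.0012  0.0062]
sole in face mm [19.339   2.3828 37.6575] force tool [-1.5554 -0.8177  1.07  ] torque tool [-0.0029 -0.9262 -0.0836] 21.55 0.009778202496034592
```

arm_command --increments '[2,1,8,-0.002,0,0.003,255,1,1,8,-0.001,0,0.003,255,0,0,6,0,0,0,255,0,0,0,0,0,0,255]'

```text
time_s: 21.95
position: [0.5067, -0.2095, 0.1169]
ee_rot: [0.951, 0.094, 0.295, -0.028]
force: [0.1, 0.2, -2.4]
opening: 0.0099
```

```bash
python3 d2.py 22 0 5; python3 s8.py 11 >/dev/null
```

```text
q [ 0.7985  0.3261 -0.3397  2.2931 -1.3441  0.2707  0.3996] pos [ 0.5067 -0.2095  0.1169]
tool delta mm [-1.6837 -0.972  12.1732] rot tool [ 0.003  -0.001   0.0003]
sole in face mm [23.6779 -0.9938 17.0377] force tool [-1.2861 -0.213   2.0807] torque tool [-0.0686 -0.9115 -0.0349] 21.95 0.009899128766173266
```

View pics/wrist11.png

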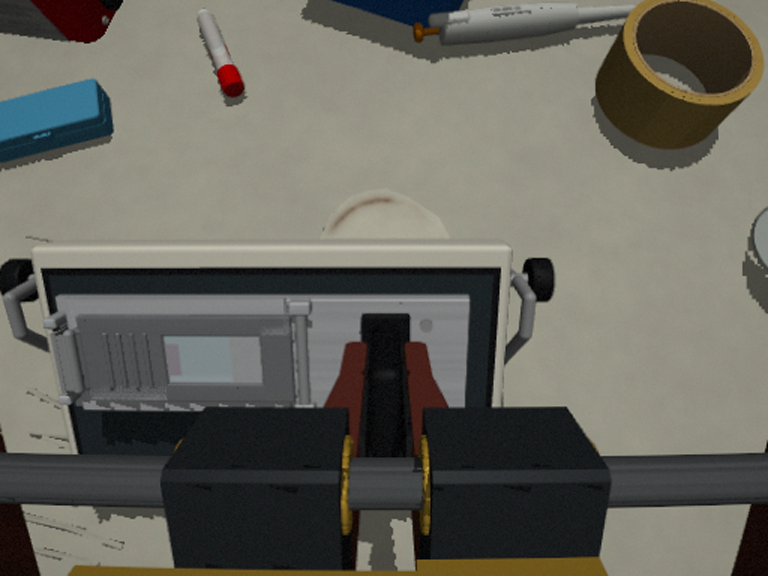

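Carrier and glass edges are parallel: carrier (57..469, 295..405) lies inside the glass (47..500, 268..450). I'll descend gently.

arm_command --increments '[0,0,4,0.002,0,0,255,0,0,4,0,0,0,255,0,0,2,0,0,0,255,0,0,0,0,0,0,255]'

```text
time_s: 22.95
position: [0.5119, -0.208, 0.1082]
ee_rot: [0.951, 0.095, 0.294, -0.029]
force: [-0.4, -0.0, -2.1]
opening: 0.0099
```

```bash
python3 d2.py 22 0 0
```

```text
q [ 0.8637  0.3605 -0.4261  2.2842 -1.3498  0.2301  0.4146] pos [ 0.5119 -0.208   0.1082]
tool delta mm [-1.2344 -0.4855  6.9174] rot tool [ 0.0001 -0.0004  0.0002]
sole in face mm [23.232  -0.4861  6.915 ] force tool [-1.5061 -0.0599  1.5505] torque tool [-0.0287 -0.8596 -0.0554] 22.95 0.009930572372798832
```

arm_command --increments '[0,0,2,0,0,0,255,0,0,1.5,0,0,0,255,0,0,0,0,0,0,255]'

```text
time_s: 23.25
position: [0.5139, -0.2076, 0.1054]
ee_rot: [0.951, 0.095, 0.294, -0.029]
force: [-0.0, -0.4, -3.3]
opening: 0.0098
```

```bash
python3 d2.py 22 0 0|tail -1
```

```text
sole in face mm [23.361  -0.4998  3.4595] force tool [-1.9683  0.3451  2.7099] torque tool [-0.0878 -0.9045 -0.0432] 23.25 0.009806789128924702
```

arm_command --increments '[0,0,1,0,0,0,255,0,0,0.7,0,0,0,255,0,0,0,0,0,0,255]'

```text
time_s: 23.55
position: [0.5149, -0.2075, 0.1041]
ee_rot: [0.951, 0.095, 0.294, -0.029]
force: [-0.4, 0.4, -1.3]
opening: 0.0098
```

```bash
python3 d2.py 22 0 0
```

```text
q [ 0.8978  0.3789 -0.4726  2.2796 -1.3521  0.2054  0.4224] pos [ 0.5149 -0.2075  0.1041]
tool delta mm [-1.4215 -0.5518  1.8456] rot tool [ 0.0005 -0.0006  0.0007]
sole in face mm [23.4005 -0.5589  1.8252] force tool [-1.0107 -0.4509  0.9089] torque tool [-0.0502 -0.9006 -0.071 ] 23.55 0.009839972745355275
```

arm_command --increments '[0,0,0.7,0,0,0,255,0,0,0.6,0,0,0,255,0,0,0,0,0,0,255]'

```text
time_s: 23.85
position: [0.5156, -0.2073, 0.103]
ee_rot: [0.951, 0.095, 0.294, -0.029]
force: [0.7, -0.5, -2.0]
opening: 0.01
```

```bash
python3 d2.py 22 0 0|tail -1
```

```text
sole in face mm [23.3442 -0.5311  0.5061] force tool [-0.6505  0.6673  1.9736] torque tool [-0.0053 -0.9048 -0.0175] 23.85 0.010027480595692874
```

arm_command --increments '[0,0,0.6,0,0,0,255,0,0,0,0,0,0,255]'

```text
time_s: 24.05
position: [0.5159, -0.2073, 0.1025]
ee_rot: [0.951, 0.095, 0.294, -0.029]
force: [0.1, 0.5, -1.9]
opening: 0.0098
```

```bash
python3 d2.py 22 0 0|tail -1
```

```text
sole in face mm [23.3811 -0.5634 -0.0791] force tool [-0.9341 -0.4292  1.6687] torque tool [ 0.0196 -0.8941 -0.0623] 24.05 0.009761298931765808
```

arm_command --increments '[0,0,0.6,0,0,0,255,0,0,0,0,0,0,255]'

```text
time_s: 24.25
position: [0.5162, -0.2073, 0.1022]
ee_rot: [0.951, 0.095, 0.294, -0.029]
force: [-3.2, 0.4, 1.1]
opening: 0.01
```

```bash
python3 d2.py 22 0 0|tail -1
```

```text
sole in face mm [23.424  -0.6065 -0.5136] force tool [-1.9351 -1.0308 -2.6315] torque tool [ 0.2599 -0.8358  0.005 ] 24.25 0.009995518332882954
```

arm_command --increments '[0,0,0.6,0,0,0,255,0,0,0,0,0,0,255]'

```text
time_s: 24.45
position: [0.5162, -0.2073, 0.1022]
ee_rot: [0.95, 0.095, 0.295, -0.029]
force: [-9.4, 0.5, 12.4]
opening: 0.0098
```

```bash
python3 d2.py 22 0 0|tail -1
```

```text
sole in face mm [23.404  -0.6256 -0.5784] force tool [ -0.5681  -2.3295 -15.3675] torque tool [ 0.6623 -0.937  -0.0082] 24.45 0.009809860362010526
```

arm_command --increments '[0,0,0.6,0,0,0,255,0,0,0,0,0,0,255]'

```text
time_s: 24.65
position: [0.5164, -0.2073, 0.1021]
ee_rot: [0.95, 0.095, 0.295, -0.029]
force: [-16.5, 0.9, 21.4]
opening: 0.0098
```

```bash
python3 d2.py 22 0 0
```

```text
q [ 0.9211  0.3898 -0.5028  2.2775 -1.3542  0.1899  0.4288] pos [ 0.5164 -0.2073  0.1021]
tool delta mm [-1.4864 -0.6313 -0.6923] rot tool [ 0.001  -0.0015  0.0009]
sole in face mm [23.4759 -0.6512 -0.7386] force tool [ -1.0763  -4.1257 -26.7274] torque tool [ 1.0658 -1.1023 -0.0507] 24.65 0.009838749595647362
```

Contact came where predicted. The torque puts the centre of pressure near the carrier's centre, so the underside is flush. The 27 N is too much, so I'll ease off.

arm_command --increments '[0,0,-0.7,0,0,0,255,0,0,0,0,0,0,255,0,0,0,0,0,0,255]'

```text
time_s: 24.95
position: [0.5163, -0.2073, 0.1021]
ee_rot: [0.95, 0.095, 0.295, -0.029]
force: [-9.6, 0.6, 11.1]
opening: 0.0095
```

```bash
python3 d2.py 22 0 0
```

```text
q [ 0.9187  0.3892 -0.5002  2.2773 -1.3513  0.1911  0.4254] pos [ 0.5163 -0.2073  0.1021]
tool delta mm [-1.4913 -0.6116 -0.6394] rot tool [ 0.0008 -0.001   0.0009]
sole in face mm [23.4709 -0.626  -0.6739] force tool [ -1.3979  -2.507  -14.3645] torque tool [ 0.5865 -1.0792 -0.0188] 24.95 0.009506193000167933
```

arm_command --increments '[0,0,-0.2,0,0,0,255,0,0,0,0,0,0,255,0,0,0,0,0,0,255]'

```text
time_s: 25.25
position: [0.5163, -0.2073, 0.1021]
ee_rot: [0.95, 0.095, 0.295, -0.029]
force: [-6.3, 0.9, 8.0]
opening: 0.01
```

```bash
python3 d2.py 22 0 0|tail -1; python3 s8.py 12; python3 d2.py 22 0 0|tail -1; python3 -c "
from h import *
import pickle
s,F=pickle.load(open('F12.pkl','rb'))
im=F['side']['img'][130:220,190:300,::-1];a=cv2.resize(im,None,fx=3.5,fy=3.5,interpolation=cv2.INTER_CUBIC)
im=F['scene']['img'][140:250,200:320,::-1];b=cv2.resize(im,None,fx=3.2,fy=3.2,interpolation=cv2.INTER_CUBIC)
h=max(a.shape[0],b.shape[0]);p=lambda x:cv2.copyMakeBorder(x,0,h-x.shape[0],0,0,0)
cv2.imwrite('pics/v12.png',np.hstack([p(a),p(b)]))"
```

```text
sole in face mm [23.4603 -0.6123 -0.655 ] force tool [-0.3952 -2.1017 -9.9712] torque tool [ 0.4869 -1.045  -0.0408] 25.25 0.009958886949615857
[ 0.5163 -0.2073  0.1021] [ 0.9505  0.0949  0.2945 -0.0289] [-6.2621  0.8906  7.9994] 25.25
scene reader_face [(array([267.3, 201.3]), 0.63)]
scene carrier_sole []
scene carrier_grip [(array([285.1, 193.4]), 0.59)]
side reader_face [(array([244.7, 169.6]), 0.97)]
side carrier_sole [(array([246.5, 174.6]), 0.75), (array([303.1, 177.1]), 0.48)]
side carrier_grip [(array([232.8, 161.8]), 0.8)]
wrist reader_face [(array([28.9, 83.5]), 0.3)]
wrist carrier_sole [(array([173.5, 230. ]), 0.76)]
wrist carrier_grip [(array([255.4, 266.6]), 0.57)]
sole in face mm [23.4701 -0.6166 -0.6588] force tool [ -0.7611  -0.8439 -10.6067] torque tool [ 0.445  -1.0111 -0.0096] 25.85 0.009240275973105559
```

View pics/wrist12.png

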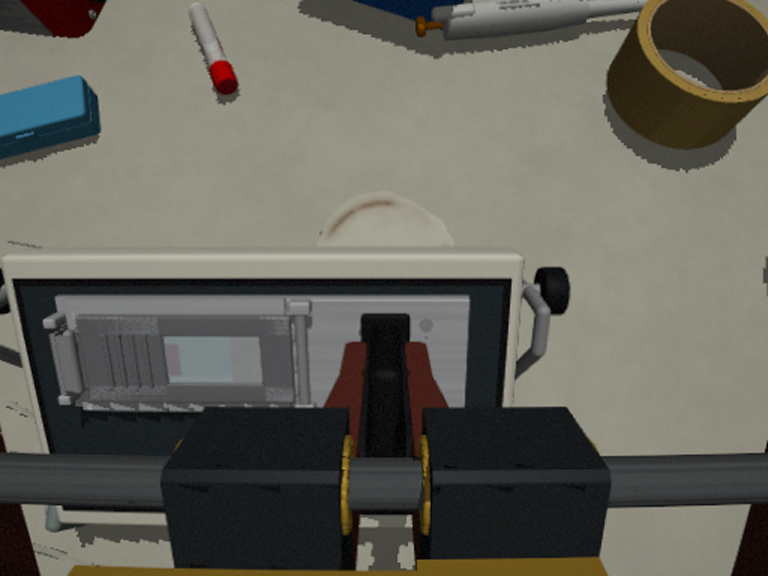

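View pics/v12.png

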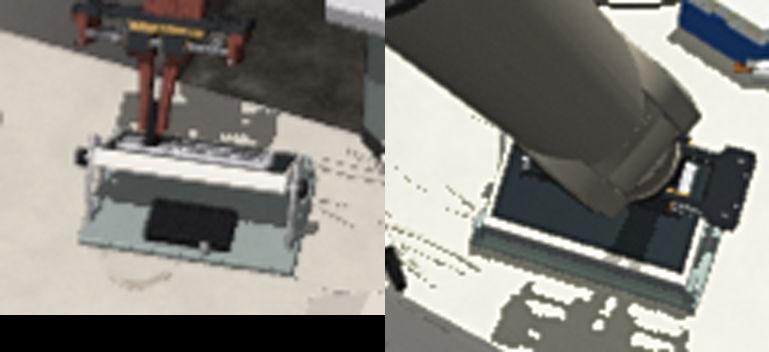

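In the wrist view the carrier (55..469, 295..405) lies wholly on the glass, with a dark strip visible on both ends and up-slope. The contact force is steady at about 12 N, so I'll hand in.

```bash
python3 d2.py 22 0 0|tail -1; python3 -c "
from rig import job
print(job.close_job())"
```

```text
sole in face mm [23.4701 -0.6166 -0.6588] force tool [ -0.7611  -0.8439 -10.6067] torque tool [ 0.445  -1.0111 -0.0096] 25.85 0.009240275973105559
the job is handed in; nothing more can be done
None
```

I pressed the cover shut, picked the carrier up by its grip, and handed in at about 26 s with it held flush on the reader glass. No verdict was reported.

- **Cover:** I pressed it down until the force dropped off, then to 13.5 N against the stop. After I backed off, it lay flat with nothing touching it. It still looked shut in the last wrist picture.
- **Placing:** The glass came out at a tilt of 0.60 rad and a yaw of 0.20 rad. My first approach stopped about 80 mm short because joints 4, 6 and 7 were near their limits. I turned the carrier half round, which the task allows, and placed it from there.
- **Position:** By my estimate the carrier's centre is 23.5 mm up-slope and 0.6 mm off along the glass, against limits of 29 and 16 mm. Its upper edge is only about 3.5 mm inside the glass edge. The underside is parallel to within about 0.002 rad of the fitted face.
- **Force:** The push is steady at about 12 N, with the fingers still gripping at 45 N. During the descent it briefly reached about 28 N before I eased off; the plate gives way at 40 N.
- **Uneven loading:** The torque reading puts the centre of pressure about 11 mm down-slope of the carrier's centre line, still inside the underside. The lower side is therefore loaded somewhat more, but the underside is not resting on one edge.
- **Disagreement in the fit:** The dark area measured about 3 mm larger per side than the stated glass, so I allowed for a dark rim. With that included, contact came within about 0.6 mm of where the fit predicted.

I did not re-measure the other objects or the reader's tilt at the end. Nothing looked shifted in the last pictures.

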